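Couple the rod rest to the ball stand at a glass-bead bench

TASK

Fit the blue rod rest onto the steel ball of the bench stand: raise the rest's orange-knobbed locking lever well up, lower the rest over the ball and press it fully home so that it sits flat on the stand's square table, then push the lever all the way down to lock it and let go. The height of the ball is not known beforehand, so go by feel: press firmly, but never slam it or push with more than 30 N, and leave the burner, the jar and the paddle alone.

Things in the scene. Friction and masses are not known exactly. Their poses are not given: they have to be found in the camera images.
- rest: Rod rest, loose, 0.6 to 0.8 kg. Origin: centre of the underside, on the socket's axis; z up, x towards the lever. Blue base plate 127 x 60 x 8 mm (x from -52 to +75 mm); blue housing 56 x 56 mm up to z = 55 mm; above it a dark steel stem with a V head, up to z = 116 mm.
- socket (a point): Mouth of the square socket in the rest's underside, at the rest's origin; 33 mm wide, 47 mm deep, fits the ball at any yaw. Spring plungers inside are met 14 mm above home; passing them takes 9 to 16 N, the rest's weight (6 to 8 N) included, so by weight alone it hangs unseated. The push fades in the last 5 mm, and home means the underside lies flat on the stand's table.
- stem (a point): Grip point in the middle of the rest's stem, on the socket's axis, 80 mm above the underside. The stem is 30 mm in the rest's x and 26 mm in y (grasp along y), from z = 55 to 96 mm of the rest; the V plates above it reach 116 mm, within 25 mm of the axis in x, 11 mm in y.
- lever (a joint): Locking lever, rad: 0 fully down (locked, level), grows as it is raised, stop at 1.05. Pivot at x = 34, z = 44 mm of the rest, axis along y; it stays where it is left (about 1.5 N at the knob moves it). Down, its jaw closes the socket; above 0.4 the jaw is clear. Locking, the jaw goes under the ball; if the rest is not home it strikes the ball and the lever stops near 0.2.
- knob (a point): Centre of the orange ball knob, 24 mm in diameter, free to spin about the rest's y, at the lever's end, 61 mm from the pivot. With the lever at angle a it is at x = 34 + 61 cos a, z = 44 + 61 sin a (mm, rest's frame); it overhangs the base plate's end. Can be pinched or pressed from above.
- stand: Ball stand fixed to the bench: grey foot 110 mm in diameter, origin at the centre of its underside on the bench, z up. On its axis a square table, 140 x 140 mm, carries a steel ball, 30 mm in diameter, on a 14 mm neck; ball's centre 30 mm above the table's top, crown 45 mm. The post is firm but set to an unmeasured height: table's top 55 to 81 mm above the bench.
- torch: Bench burner, fixed, not lit: dark base 90 x 70 mm, brass and steel barrel, about 95 mm high, origin at the centre of its underside. Not to be touched.
- jar: Small amber jar with a white lid, loose, 54 mm in diameter, 55 mm high, origin at the centre of its underside. Leave where it is.
- paddle: Graphite paddle with wooden handle, loose, lying flat: 205 mm long along its x (-100 to +105 mm), 45 mm wide, 16 mm high. Origin on the bench below it. Leave where it is.
Not all that is in view belongs to the job. What is shaped like the stand but turquoise or yellow is not meant.

How it is judged:
By the outcome, as a careful person would: the job done as asked, in the order asked, and still so for the second after the job is handed in, with the robot touching nothing.
It also fails if it takes over 72 s, if anything falls off the work surface, if the arm or the gripper's body presses on something with over 40 N, if the wrist force passes 120 N, or if a joint passes its speed limit or range.

ROBOT

A 6-joint arm with a two-finger parallel gripper is mounted at the origin on the work surface. World frame = base frame: x ahead of the robot, y to its left, z up, the work surface at z = 0. Lengths are in m, angles in rad, forces in N, time in s.
With the tool pointing down it reaches from about 0.2 to 0.875 m from the base axis. Payload 3.4 kg.
Tool frame: the origin (TCP) lies on the centre line of the jaws, within the pads' length; the fingertips stand ahead of it and the grasp point (between the pads) lies 6 mm ahead of it (r.tip_extent is the z of the fingertips in the tool frame, in m); z points along the fingers, y is the direction in which the jaws open and shut (so a half turn about z gives the same grasp; the last joint's range is limited). The gripper opens to 94 mm and grips with 3 to 60 N. Pads are 16 mm wide; open, the fingers measure 119 mm over their backs; the gripper's body (75 mm by 177 mm) begins 78 mm behind the grasp point.
Start: joints at [1.201, 0.276, 1.505, -0, 1.361, -0.121], TCP at [0.142, 0.557, 0.23] pointing down, gripper open.
Joint ranges: [-2.89, 2.89], [-0.75, 2.08], [0.22, 2.7], [-1.18, 4.32], [0.11, 2.71], [-2.7, 2.7]. Speed limits (rad/s): [2.57, 2.57, 3.14, 3.14, 3.14, 3.14].

INTERFACE

Orientations are given as a rotation vector (axis times angle).
In Python, from workcell import r gives the robot as it stands.
- The arm moves only by the shell command python3 -m jog 'ROWS' [FORCE]. ROWS is JSON, a list of rows, each an object of numbers: "hand": the opening, from 0 (shut) to 1 (fully open); "dx", "dy", "dz": the shift along the tool's x, y, z in mm; "rx", "ry", "rz": the turn, a rotation vector about the tool's x, y, z in rad. In form: [{"hand": .., "dx": .., "dy": .., "dz": .., "rx": .., "ry": .., "rz": ..}, ...]. A call has 1 to 12 rows; each row shifts and turns the pose as measured when the row begins, along the tool's axes as they then stand; what a row does not reach is not made up. A row lasts 1/10 s, in which the tool goes at most 50 mm and 8.59 degrees, less where a joint would pass 70% of its speed; a pose out of reach is approached as far as the arm can. A call is refused whole if a number of a shift passes 50 or a number of a turn 0.15, either way. A call with a gripper value outside its range is refused whole. The fingers move at their own pace and stop on an object; FORCE is the grip in N (left out, the last holds). Time passes only in rows, so rows that do not move let the fingers close. It gives the time, the measured TCP pose, the force and the opening at its end, in the units of the state.
- r.get_state(): the state, without advancing time (a new reading comes with each control period).
- r.capture(name): name is "side" or "top" or "wrist"; returns (picture, depth): 384x512x3 uint8, red, green, blue; 384x512 float32, m along the optical axis (not along the pixel's ray), 0 where there is no reading.
- r.camera_model(name): a dict with "intrinsics" (3x3 intrinsics, pixels), "R" (3x3) and "t" (3): a world point X has camera coordinates R X + t. Camera axes: x right, y down, z forward; pixel columns grow to the right and rows downward; lengths in m; the calibration is good to about 2 mm. The wrist camera is an equidistant fisheye: a pixel r from the principal point sees the ray r / f radians off the axis. A picture is of the moment at which its call begins: read the wrist's pose just before it. camera_model takes no time and is no camera call; for the wrist camera it gives the pose at the moment of the call.
- r.close_job(): hands the job in, once; it reports no verdict.
The state is a dict: "t": time; "q": joint angles; "qvel": joint speeds; "joint_torque": joint torques, N m; "ee_pos": TCP position; "orientation": TCP orientation; "ft_force": force on the tool from outside, world axes, zero at the start; "torque": the same for the moment, N m; "grip_width": opening from 0.0 (shut) to 1.0 (fully open).
Only numpy, scipy, OpenCV 4.12 (cv2) and the standard library are available. Lean on these libraries where they do the work, as an engineer would, in place of code of your own. Each camera call takes 0.05 s, during which the arm holds its last target.

## Working session

There is one attempt and no reset: what is moved stays moved. The work goes in short steps, Python scripts to look and compute and a shell command to move; the robot and the scene stay as the last step left them, time stands still between calls to the robot, and variables do not carry over. Pictures are saved under pics/ and viewed, and the job is handed in when it is done.

```bash
ls; mkdir -p pics; cat > h.py <<'E'
import numpy as np, cv2
from workcell import r
def save(n,img): cv2.imwrite('pics/'+n+'.png',cv2.cvtColor(img,cv2.COLOR_RGB2BGR))
def world(cam,d,u,v):
    K=np.array(cam['intrinsics']);R=np.array(cam['R']);t=np.array(cam['t'])
    u=np.asarray(u,float);v=np.asarray(v,float)
    z=d[v.astype(int),u.astype(int)]
    P=np.stack([(u-K[0,2])/K[0,0]*z,(v-K[1,2])/K[1,1]*z,z],-1)
    return (P-t)@R
E
python3 - <<'E'
from h import *
print(r.get_state(), r.tip_extent)
for n in ('side','top','wrist'):
    p,d=r.capture(n); save(n+'0',p); np.savez('/tmp/'+n+'0.npz',p=p,d=d)
    m=r.camera_model(n); print(n,m['intrinsics'], m['R'],m['t'])
E
```

```text
pics
{'t': 0.0, 'q': array([ 1.20099621e+00,  2.76560827e-01,  1.50610280e+00,  1.17602523e-05,
        1.36071753e+00, -1.20944742e-01]), 'qvel': array([ 0.00141426,  0.00035968, -0.00204486,  0.00110951, -0.00014684,
       -0.00023599]), 'joint_torque': array([ 1.44481637e-04, -4.04575610e+01, -2.37239206e+01,  7.00868480e-02,
        3.42689676e-02, -1.39670869e-04]), 'ee_pos': array([0.1413991 , 0.55680267, 0.22963629]), 'orientation': array([-3.89841609e-01, -3.11686073e+00,  2.72046030e-03]), 'ft_force': array([ 0.44420157,  0.21485053, -0.24834122]), 'torque': array([-0.01149411, -0.03335573, -0.01204129]), 'grip_width': 1.0017591188143804} 0.025
side [[407.82962999   0.         258.67850817]
 [  0.         407.82962999 194.8543192 ]
 [  0.           0.           1.        ]] [[ 0.85433596 -0.51960599  0.01093963]
 [-0.2800003  -0.47790549 -0.83259004]
 [ 0.43784688  0.70824851 -0.55378168]] [-0.48775146  0.21837836  0.88899764]
top [[468.41030216   0.         252.13961462]
 [  0.         468.41030216 188.08052201]
 [  0.           0.           1.        ]] [[ 0.01075912 -0.99991546 -0.00730111]
 [-0.9947667  -0.00996124 -0.1016857 ]
 [ 0.10160438  0.00835695 -0.99478978]] [-0.0122069   0.53327854  1.17344735]
wrist [[297.31863964   0.         256.99714022]
 [  0.         297.31863964 194.0172521 ]
 [  0.           0.           1.        ]] [[ 2.46479446e-01  9.69147817e-01 -6.25214431e-04]
 [ 9.35107295e-01 -2.37652481e-01  2.62860506e-01]
 [ 2.54602102e-01 -6.53743544e-02 -9.64833646e-01]] [-0.57455339 -0.02626359  0.39186288]
```

View pics/side0.png

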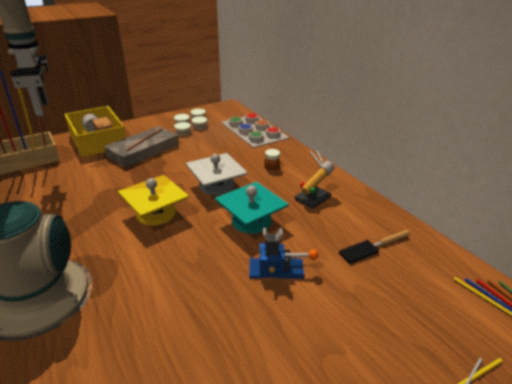

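View pics/top0.png

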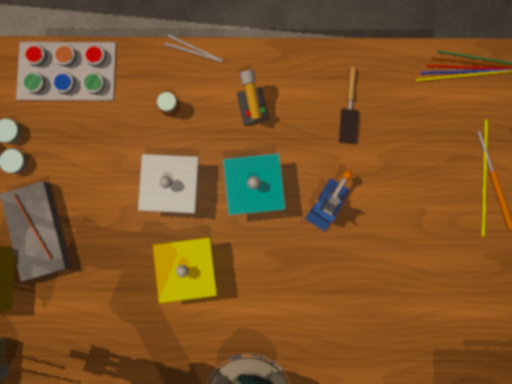

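View pics/wrist0.png

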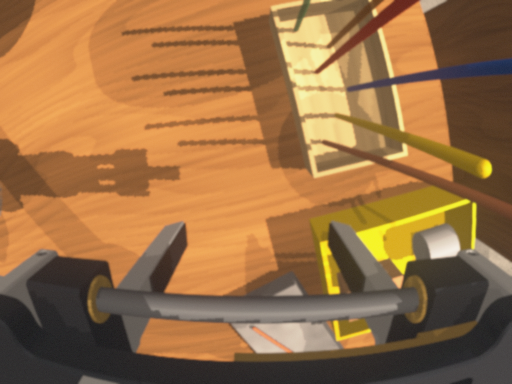

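Three stand-shaped things appear in the top view: white-grey (168,183), turquoise (254,183) and yellow (184,271). Turquoise and yellow are excluded, so the white-grey one is the stand. The rest is at top (329,202), with the knob at (347,175). Next I confirm with an enlarged crop and measure.

```bash
python3 - <<'E'
from h import *
T=np.load('/tmp/top0.npz');p,d=T['p'],T['d'];cam=r.camera_model('top')
S=np.load('/tmp/side0.npz');ps,ds=S['p'],S['d'];cs=r.camera_model('side')
a=cv2.resize(p[140:240,130:230],(400,400),interpolation=cv2.INTER_CUBIC)
b=cv2.resize(p[150:250,290:390],(400,400),interpolation=cv2.INTER_CUBIC)
save('crop0',np.hstack([a,b]))
a=cv2.resize(ps[130:230,170:270],(400,400),interpolation=cv2.INTER_CUBIC)
b=cv2.resize(ps[210:290,240:340],(500,400),interpolation=cv2.INTER_CUBIC)
save('crop1',np.hstack([a[:,:300],b]))
def blob(img,lo,hi,box):
    hsv=cv2.cvtColor(img,cv2.COLOR_RGB2HSV);m=cv2.inRange(hsv,lo,hi);k=np.zeros_like(m);x0,y0,x1,y1=box;k[y0:y1,x0:x1]=m[y0:y1,x0:x1];return k
for nm,img,dd,c,box in(('top',p,d,cam,(290,150,390,250)),('side',ps,ds,cs,(240,220,330,290))):
    for cn,lo,hi in(('blue',(100,120,40),(130,255,255)),('orange',(5,200,150),(14,255,255))):
        m=blob(img,lo,hi,box);v,u=np.nonzero(m);P=world(c,dd,u,v)
        print(nm,cn,len(u),u.mean(),v.mean(),np.median(P,0),P.min(0),P.max(0))
        if cn=='blue':
            for z0,z1 in((-.01,.02),(.04,.065)):
                q=P[(P[:,2]>z0)&(P[:,2]<z1)]; print(z0,len(q),q.mean(0) if len(q) else '', [ (np.array(w)*1).round(4).tolist() if not np.isscalar(w) else w for w in cv2.minAreaRect((q[:,:2]*1000).astype(np.float32))])
# stand table
m=blob(p,(0,0,120),(180,60,255),(130,145,205,220)); n,l,s,cc=cv2.connectedComponentsWithStats(m);i=1+s[1:,4].argmax();v,u=np.nonzero(l==i)
P=world(cam,d,u,v);zt=np.median(P[:,2]);q=P[abs(P[:,2]-zt)<.008];print('table',zt,cv2.minAreaRect((q[:,:2]*1000).astype(np.float32)),cv2.minAreaRect(np.stack([u,v],1).astype(np.float32)))
v,u=np.mgrid[145:220,130:205];v=v.ravel();u=u.ravel();P=world(cam,d,u,v);q=P[P[:,2]>zt+.025];print('ball top',len(q),q.mean(0),q.max(0),q.min(0))
E
```

```text
top blue 517 322.8375241779497 207.96131528046422 [ 0.4701078  -0.18446112  0.01217461] [ 0.41139169 -0.24976298  0.00153869] [ 0.55865829 -0.01670019  1.22147111]
-0.01 281 [ 0.48626699 -0.19119948  0.00866282] [[495.6374, -201.637], [53.6281, 119.5528], 58.25339126586914]
0.04 217 [ 0.48302227 -0.18272688  0.05460965] [[486.0226, -194.6716], [52.6851, 56.1395], 58.36362075805664]
top orange 809 359.30778739184177 184.89369592089 [ 5.44662201e-01 -2.99455503e-01  4.36106705e-04] [ 0.3924857  -0.36561513 -0.00752959] [ 0.64099846 -0.01670019  1.22147111]
side blue 1026 274.3908382066277 264.60818713450294 [ 0.47871944 -0.21265822  0.01572827] [ 8.86047739e-02 -7.78705616e-01  6.73541645e-04] [ 0.56063742 -0.15025154  0.67946608]
-0.01 537 [ 0.49262049 -0.21147839  0.00876075] [[494.8523, -202.8399], [57.7162, 121.9265], 58.22431182861328]
0.04 343 [ 0.47815258 -0.20690817  0.05301465] [[486.3, -196.2012], [56.8774, 54.5449], 58.51540756225586]
side orange 72 309.2083333333333 252.70833333333334 [ 0.56683814 -0.24360588  0.05545144] [ 0.40678016 -0.2665404  -0.00143937] [ 0.64288828 -0.08776843  0.06044647]
table 0.06386545856229756 ((539.56884765625, 202.36477661132812), (140.6497039794922, 139.30868530273438), 87.96946716308594) ((168.13424682617188, 183.3521270751953), (56.07807922363281, 55.95332336425781), 3.5763344764709473)
ball top 142 [0.51955823 0.16872346 0.26872631] [0.55387245 0.2153467  1.22147111] [ 0.41139169 -0.01670019  0.09176193]
```

View pics/crop0.png

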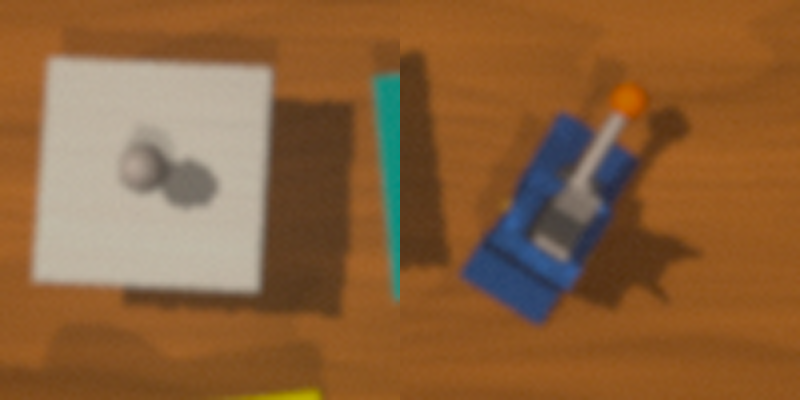

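View pics/crop1.png

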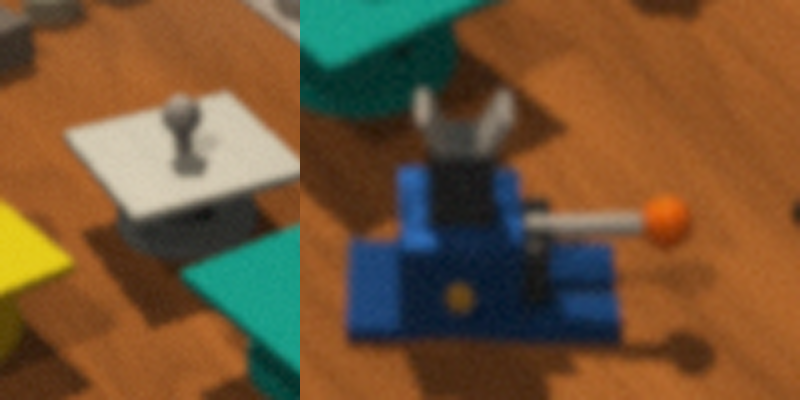

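The crops confirm both: a light square table on a grey foot with a ball at its centre, and the rest with its lever level (down). Next I refine the ball and knob positions from the two views.

```bash
cat >> h.py <<'E'
def ray(c,u,v):
    K=np.array(c['intrinsics']);R=np.array(c['R']);t=np.array(c['t'])
    d=np.linalg.solve(K,[u,v,1.]);return -R.T@t,(R.T@d)/np.linalg.norm(d)
def tri(*rays):
    A=sum(np.eye(3)-np.outer(d,d) for o,d in rays);b=sum((np.eye(3)-np.outer(d,d))@o for o,d in rays);return np.linalg.solve(A,b)
def toplane(c,u,v,z):
    o,d=ray(c,u,v);return o+d*(z-o[2])/d[2]
from scipy.spatial.transform import Rotation as Ro
def delta(target, yaw_y=None):
    s=r.get_state();R=Ro.from_rotvec(s['orientation']).as_matrix()
    g=s['ee_pos']+R[:,2]*.006
    print('t',s['t'],'grasp pt',g.round(4),'tooly deg',np.degrees(np.arctan2(R[1,1],R[0,1])).round(2),'tilt',R[:,2].round(4),'F',s['ft_force'].round(2),'w',round(float(s['grip_width']),3))
    print('move mm (tool axes)',(R.T@(np.array(target)-g)*1000).round(1))
    if yaw_y is not None:
        y=np.array([np.cos(yaw_y),np.sin(yaw_y),0]);print('rz',np.arctan2(-(R[:,0]@y),R[:,1]@y))
E
python3 - <<'E'
from h import *
T=np.load('/tmp/top0.npz');p,d=T['p'],T['d'];cam=r.camera_model('top')
S=np.load('/tmp/side0.npz');ps,ds=S['p'],S['d'];cs=r.camera_model('side')
out=[]
for img,c,box in((p,cam,(335,165,358,185)),(ps,cs,(303,243,325,266))):
    x0,y0,x1,y1=box;hsv=cv2.cvtColor(img[y0:y1,x0:x1],cv2.COLOR_RGB2HSV)
    m=cv2.inRange(hsv,(5,215,170),(16,255,255));n,l,s,cc=cv2.connectedComponentsWithStats(m);i=1+s[1:,4].argmax()
    print(s[i],cc[i]+[x0,y0]);out.append(ray(c,*(cc[i]+[x0,y0])))
print('knob',tri(*out))
# ball: darker pixels on table
for img,dd,c,box in((p,d,cam,(155,170,180,195)),(ps,ds,cs,(208,150,225,176))):
    x0,y0,x1,y1=box;print(cv2.cvtColor(img[y0:y1:2,x0:x1:2],cv2.COLOR_RGB2GRAY))
    v,u=np.mgrid[y0:y1,x0:x1];P=world(c,dd,u.ravel(),v.ravel());q=P[(P[:,2]>.082)&(P[:,2]<.2)]
    uu=u.ravel()[(P[:,2]>.082)&(P[:,2]<.2)];vv=v.ravel()[(P[:,2]>.082)&(P[:,2]<.2)]
    print('ball',len(q),q.mean(0),np.percentile(q,98,axis=0),uu.mean(),vv.mean())
    A=np.c_[2*q,np.ones(len(q))];s=np.linalg.lstsq(A,(q**2).sum(1),rcond=None)[0];print('fit',s[:3],np.sqrt(s[3]+s[:3]@s[:3]))
for (u,v) in((254,183),(184,271)):
    vv,uu=np.mgrid[v-22:v+23,u-22:u+23];P=world(cam,d,uu.ravel(),vv.ravel());print('decoy',np.median(P,0),np.percentile(P[:,2],99.5))
vv,uu=np.mgrid[:384,:512];P=world(cam,d,uu.ravel(),vv.ravel());q=P[(P[:,0]>.4)&(P[:,0]<.7)&(P[:,1]>-.3)&(P[:,1]<.3)];print('max z',q[:,2].max())
delta([.5673,-.2454,.044],np.radians(58.3))
E
```

```text
[ 8  6  8  8 42] [346.54761905 174.45238095]
[ 6  6  8  6 35] [312.77142857 251.77142857]
knob [ 0.56733829 -0.24333341  0.05444804]
[[180 182 181 181 177 173 177 179 180 180 178 179 179]
 [179 180 180 180 170 159 161 164 172 179 180 181 180]
 [182 183 183 176 160 153 153 155 163 177 181 181 183]
 [182 180 179 165 141 130 122 138 155 169 181 181 181]
 [181 180 173 153 144 134 112 103 137 164 178 174 180]
 [182 181 167 157 163 147 124  96 104 134 142 132 152]
 [183 181 168 158 161 148 124  94  87 105 112 112 115]
 [182 182 168 147 145 133 113  91  93 109 110 112 111]
 [182 182 177 156 135 117 106 112 108 110 110 109 111]
 [182 183 182 179 167 151 155 164 130 111 111 112 109]
 [183 182 184 183 181 181 181 179 161 129 118 117 123]
 [181 180 181 181 181 180 181 182 180 172 163 161 170]
 [180 182 180 182 181 181 181 181 180 181 181 181 180]]
ball 121 [0.53833093 0.20090443 0.10337391] [0.55262943 0.21507047 0.11010745] 165.6611570247934 181.9504132231405
fit [0.53924302 0.20219337 0.09599269] 0.013660756059196894
[[116 112 107 110 109 100  97  98 101]
 [112 116 113 115 110 108 106 106 117
[... 241 characters left out ...]
 202 186 106  73 138 167 169 187]
 [199 201 190 122  86 122 164 185 199]
 [202 201 173 111  97 101 117 178 199]
 [203 201 181 118 107 108 125 187 201]
 [203 202 196 178 165 169 177 198 202]]
ball 77 [0.53708596 0.19774336 0.09895748] [0.55001173 0.21031402 0.10886392] 214.64935064935065 158.12987012987014
fit [0.5398792  0.20340328 0.09574387] 0.013197228039625098
decoy [ 0.53990198 -0.01171584  0.06809187] 0.11648012308033373
decoy [0.32556185 0.15470204 0.06804557] 0.11475502508993461
max z 1.2214711089789445
t 0.15 grasp pt [0.1415 0.5569 0.2238] tooly deg 75.74 tilt [-5.0e-04 -1.3e-03 -1.0e+00] F [-1.08  0.52 -0.  ] w 0.999
move mm (tool axes) [-610.3 -672.5  180.7]
rz 0.3044705674546481
```

```bash
python3 -m jog '[{"dx":-15,"dy":-16,"hand":0.6},{"dx":-30,"dy":-33},{"dx":-30,"dy":-33},{"dx":-30,"dy":-33},{"dx":-30,"dy":-33},{"dx":-30,"dy":-33},{"dx":-30,"dy":-33},{"dx":-30,"dy":-33},{"dx":-30,"dy":-33},{"dx":-30,"dy":-33},{"dx":-30,"dy":-33},{"dx":-30,"dy":-33}]' 10; python3 -m jog '[{"dx":-30,"dy":-33},{"dx":-30,"dy":-33},{"dx":-30,"dy":-33},{"dx":-30,"dy":-33},{"dx":-30,"dy":-33},{"dx":-20,"dy":-22},{"dx":-10,"dy":-11},{"rz":0.1},{"rz":0.1},{"rz":0.1},{"dz":0}]'; python3 -c "
from h import *
delta([.5673,-.2445,.050],np.radians(58.3))"
```

```text
t 0.15 grasp pt [0.1415 0.5569 0.2238] tooly deg 75.74 tilt [-5.0e-04 -1.3e-03 -1.0e+00] F [-1.08  0.52 -0.  ] w 0.999
move mm (tool axes) [-610.1 -671.6  174.6]
rz 0.3044705674546481schema error: expected keys hand, dx, dy, dz, rx, ry, rz
schema error: expected keys hand, dx, dy, dz, rx, ry, rz
```

```bash
python3 -m jog '[{"hand":0.6,"dx":-15,"dy":-16,"dz":0,"rx":0,"ry":0,"rz":0},{"hand":0.6,"dx":-30,"dy":-33,"dz":0,"rx":0,"ry":0,"rz":0},{"hand":0.6,"dx":-30,"dy":-33,"dz":0,"rx":0,"ry":0,"rz":0},{"hand":0.6,"dx":-30,"dy":-33,"dz":0,"rx":0,"ry":0,"rz":0},{"hand":0.6,"dx":-30,"dy":-33,"dz":0,"rx":0,"ry":0,"rz":0},{"hand":0.6,"dx":-30,"dy":-33,"dz":0,"rx":0,"ry":0,"rz":0}]' 10;  python3 -c "
from h import *
delta([.5673,-.2445,.050],np.radians(58.3))"
```

```text
t: 0.75
ee_pos: [0.2581, 0.3384, 0.2269]
orientation: [-0.374, -3.118, 0.003]
ft_force: [0.9, -0.1, 0.7]
grip_width: 0.601
t 0.75 grasp pt [0.2581 0.3384 0.2209] tooly deg 76.33 tilt [-0.0019 -0.0019 -1.    ] F [ 0.85 -0.09  0.74] w 0.601
move mm (tool axes) [-438.4 -492.9  171.4]
rz 0.31465670873926144
```

```bash
python3 -m jog '[{"hand":0.6,"dx":-30,"dy":-34,"dz":0,"rx":0,"ry":0,"rz":0},{"hand":0.6,"dx":-30,"dy":-34,"dz":0,"rx":0,"ry":0,"rz":0},{"hand":0.6,"dx":-30,"dy":-34,"dz":0,"rx":0,"ry":0,"rz":0},{"hand":0.6,"dx":-30,"dy":-34,"dz":0,"rx":0,"ry":0,"rz":0},{"hand":0.6,"dx":-30,"dy":-34,"dz":0,"rx":0,"ry":0,"rz":0},{"hand":0.6,"dx":-30,"dy":-34,"dz":0,"rx":0,"ry":0,"rz":0},{"hand":0.6,"dx":-30,"dy":-34,"dz":0,"rx":0,"ry":0,"rz":0},{"hand":0.6,"dx":-30,"dy":-34,"dz":0,"rx":0,"ry":0,"rz":0},{"hand":0.6,"dx":-30,"dy":-34,"dz":0,"rx":0,"ry":0,"rz":0},{"hand":0.6,"dx":-30,"dy":-34,"dz":0,"rx":0,"ry":0,"rz":0},{"hand":0.6,"dx":-30,"dy":-34,"dz":0,"rx":0,"ry":0,"rz":0},{"hand":0.6,"dx":-30,"dy":-34,"dz":0,"rx":0,"ry":0,"rz":0}]' 10; python3 -m jog '[{"hand":0.6,"dx":-30,"dy":-34,"dz":0,"rx":0,"ry":0,"rz":0},{"hand":0.6,"dx":-20,"dy":-22,"dz":0,"rx":0,"ry":0,"rz":0},{"hand":0.6,"dx":0,"dy":0,"dz":20,"rx":0,"ry":0,"rz":0.1},{"hand":0.6,"dx":0,"dy":0,"dz":20,"rx":0,"ry":0,"rz":0.1},{"hand":0.6,"dx":0,"dy":0,"dz":0,"rx":0,"ry":0,"rz":0.1},{"hand":0.6,"dx":0,"dy":0,"dz":0,"rx":0,"ry":0,"rz":0}]'; python3 -c "
from h import *
delta([.5673,-.2445,.050],np.radians(58.3))"
```

```text
t: 1.95
ee_pos: [0.5161, -0.1646, 0.227]
orientation: [0.376, 3.118, 0.002]
ft_force: [0.5, 0.0, 0.1]
grip_width: 0.6
t: 2.55
ee_pos: [0.5548, -0.2424, 0.1816]
orientation: [-0.867, -3.019, -0.001]
ft_force: [-0.2, 0.1, 0.2]
grip_width: 0.603
t 2.55 grasp pt [ 0.5548 -0.2424  0.1756] tooly deg 57.94 tilt [ 0.e+00  4.e-04 -1.e+00] F [-0.25  0.08  0.15] w 0.603
move mm (tool axes) [-11.8   4.8 125.6]
rz -0.006220516354848924
```

```bash
python3 -m jog '[{"hand":0.6,"dx":-11.5,"dy":5,"dz":30,"rx":0,"ry":0,"rz":0},{"hand":0.6,"dx":0,"dy":0,"dz":20,"rx":0,"ry":0,"rz":0},{"hand":0.6,"dx":0,"dy":0,"dz":0,"rx":0,"ry":0,"rz":0}]'; python3 - <<'E'
from h import *
delta([.5673,-.2445,.050],np.radians(58.3))
p,d=r.capture('wrist');save('w1',p)
p,d=r.capture('side');save('s1',cv2.resize(p[180:310,200:370],(680,520),interpolation=cv2.INTER_CUBIC))
E
```

```text
t: 2.85
ee_pos: [0.568, -0.2446, 0.1313]
orientation: [0.857, 3.02, -0.0]
ft_force: [-1.2, -0.4, 0.2]
grip_width: 0.602
t 2.85 grasp pt [ 0.568  -0.2446  0.1253] tooly deg 58.33 tilt [ 1.9e-03 -7.0e-04 -1.0e+00] F [-1.18 -0.4   0.2 ] w 0.602
move mm (tool axes) [ 0.8 -0.4 75.3]
rz 0.00048637520437955136
```

View pics/w1.png

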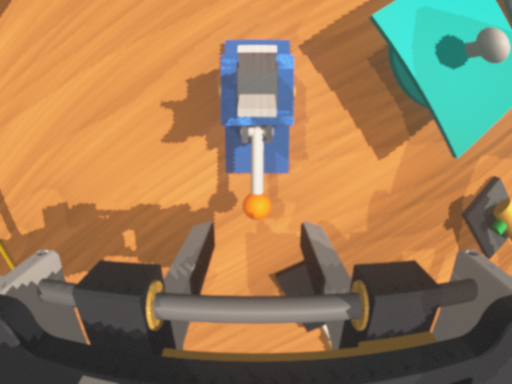

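View pics/s1.png

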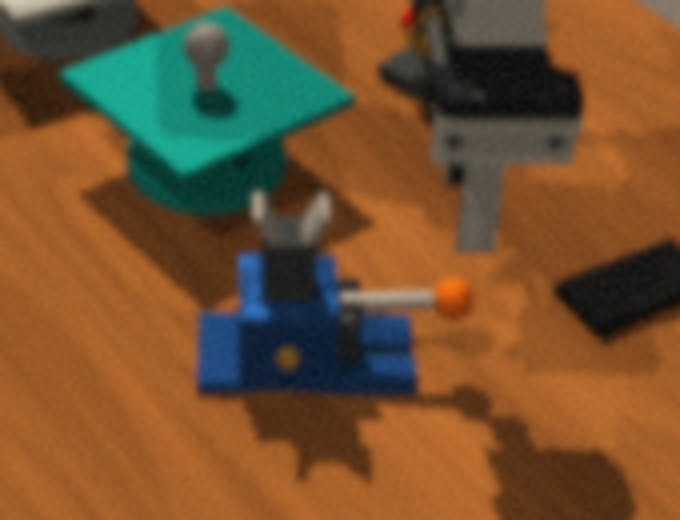

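Wrist view: rest upright in frame at about (257,100), knob at (257,206), centred between the fingers (205 and 310). A fisheye ray check on the knob, then descend.

```bash
cat >> h.py <<'E'
def wray(u,v,c=None):
    c=c or r.camera_model('wrist');K=np.array(c['intrinsics']);R=np.array(c['R']);t=np.array(c['t'])
    a=np.array([u-K[0,2],v-K[1,2]]);n=np.linalg.norm(a);th=n/K[0,0]
    d=np.r_[a/n*np.sin(th),np.cos(th)];return -R.T@t,R.T@d
def wplane(u,v,z):
    o,d=wray(u,v);return o+d*(z-o[2])/d[2]
E
python3 -c "
from h import *
print(wplane(257,206,.05),wplane(257,206,.044))"
python3 -m jog '[{"hand":0.6,"dx":0,"dy":0,"dz":25,"rx":0,"ry":0,"rz":0},{"hand":0.6,"dx":0,"dy":0,"dz":25,"rx":0,"ry":0,"rz":0},{"hand":0.6,"dx":0,"dy":0,"dz":20,"rx":0,"ry":0,"rz":0},{"hand":0.6,"dx":0,"dy":0,"dz":5,"rx":0,"ry":0,"rz":0},{"hand":0.6,"dx":0,"dy":0,"dz":0,"rx":0,"ry":0,"rz":0}]'; python3 - <<'E'
from h import *
delta([.5673,-.2445,.047],np.radians(58.3))
p,d=r.capture('wrist');save('w2',p)
p,d=r.capture('side');save('s2',cv2.resize(p[180:310,200:370],(680,520),interpolation=cv2.INTER_CUBIC))
E
```

```text
[ 0.56806387 -0.24472029  0.05      ] [ 0.56971801 -0.24573387  0.044     ]
t: 3.45
ee_pos: [0.5754, -0.2484, 0.066]
orientation: [0.846, 3.002, -0.008]
ft_force: [-0.8, -0.0, 0.2]
grip_width: 0.604
t 3.45 grasp pt [ 0.5755 -0.2485  0.06  ] tooly deg 58.54 tilt [ 0.0201 -0.0112 -0.9997] F [-0.81 -0.04  0.18] w 0.604
move mm (tool axes) [ 9.3 -0.9 12.8]
rz 0.00419768425685907
```

View pics/w2.png

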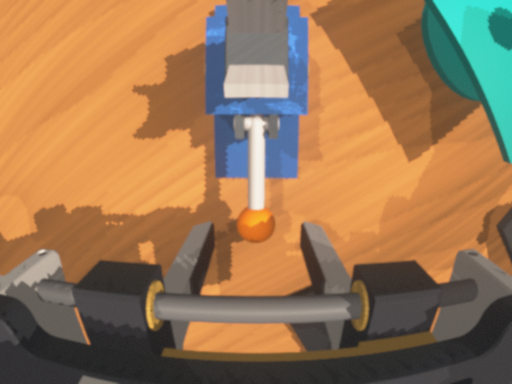

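View pics/s2.png

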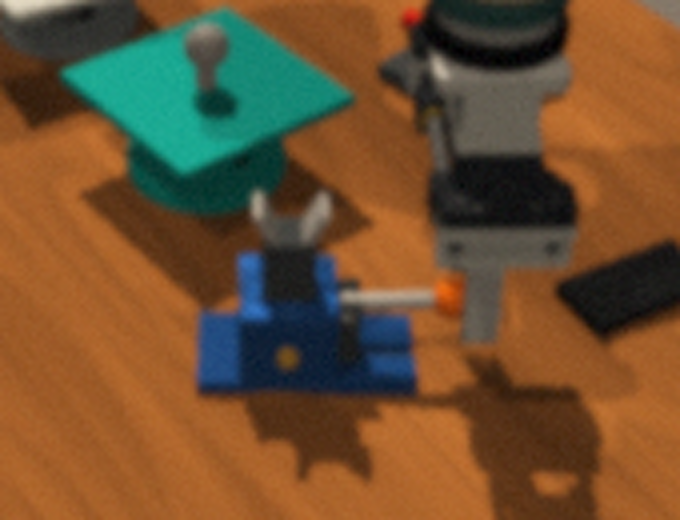

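```bash
python3 -m jog '[{"hand":0.6,"dx":9,"dy":-1,"dz":0,"rx":0,"ry":0.023,"rz":0},{"hand":0.6,"dx":0,"dy":0,"dz":7,"rx":0,"ry":0,"rz":0},{"hand":0.6,"dx":0,"dy":0,"dz":4,"rx":0,"ry":0,"rz":0},{"hand":0.6,"dx":0,"dy":0,"dz":0,"rx":0,"ry":0,"rz":0}]'; python3 - <<'E'
from h import *
delta([.5675,-.2445,.047],np.radians(58.3))
p,d=r.capture('side');save('s3',cv2.resize(p[180:310,200:370],(680,520),interpolation=cv2.INTER_CUBIC))
E
```

```text
t: 3.95
ee_pos: [0.5687, -0.2455, 0.0584]
orientation: [0.85, 3.019, -0.001]
ft_force: [-0.3, -0.0, 0.2]
grip_width: 0.595
t 3.95 grasp pt [ 0.5687 -0.2455  0.0524] tooly deg 58.55 tilt [ 0.0054 -0.0019 -1.    ] F [-0.34 -0.05  0.24] w 0.595
move mm (tool axes) [1.6 0.2 5.4]
rz 0.004349515558534122
```

View pics/s3.png

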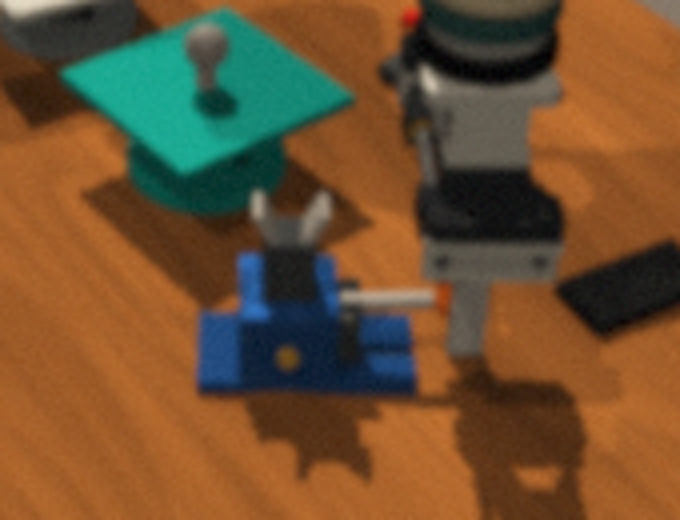

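```bash
python3 - <<'E'
from h import *
s=r.get_state();R=Ro.from_rotvec(s['orientation']).as_matrix();cs=r.camera_model('side')
def pr(X):
    c=np.array(cs['R'])@X+cs['t'];u=np.array(cs['intrinsics'])@c;u=u[:2]/u[2];return ((u-[200,180])*4).round(1)
for o in([0,-.028,.006],[0,-.028,.025],[0,-.033,-.02],[0,0,.006]): print(o,pr(s['ee_pos']+R@np.array(o)))
print('knob',pr(np.array([.5675,-.2445,.05])))
E
```

```text
[0, -0.028, 0.006] [460.7 324.6]
[0, -0.028, 0.025] [457.9 349.5]
[0, -0.033, -0.02] [465.6 295.7]
[0, 0, 0.006] [455.1 290.9]
knob [451.9 294. ]
```

```bash
python3 -m jog '[{"hand":0.6,"dx":3.5,"dy":0,"dz":2,"rx":0,"ry":0.005,"rz":0},{"hand":0.6,"dx":0,"dy":0,"dz":1,"rx":0,"ry":0,"rz":0},{"hand":0.2,"dx":0,"dy":0,"dz":0,"rx":0,"ry":0,"rz":0},{"hand":0.0,"dx":0,"dy":0,"dz":0,"rx":0,"ry":0,"rz":0},{"hand":0.0,"dx":0,"dy":0,"dz":0,"rx":0,"ry":0,"rz":0},{"hand":0.0,"dx":0,"dy":0,"dz":0,"rx":0,"ry":0,"rz":0}]' 10; python3 - <<'E'
from h import *
delta([.5675,-.2445,.047],np.radians(58.3))
p,d=r.capture('wrist');save('w4',p)
p,d=r.capture('side');save('s4',cv2.resize(p[180:310,200:370],(680,520),interpolation=cv2.INTER_CUBIC))
E
```

```text
t: 4.6
ee_pos: [0.5657, -0.2436, 0.0552]
orientation: [0.851, 3.023, 0.002]
ft_force: [-0.0, -0.2, -0.6]
grip_width: 0.296
t 4.6 grasp pt [ 0.5657 -0.2436  0.0492] tooly deg 58.56 tilt [ 1.e-03  8.e-04 -1.e+00] F [-0.01 -0.21 -0.58] w 0.296
move mm (tool axes) [-2.   0.2  2.2]
rz 0.00445784012862256
```

View pics/w4.png

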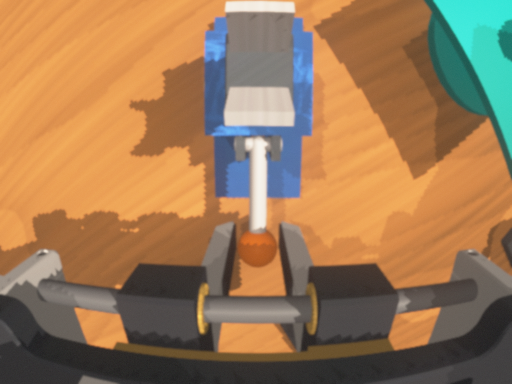

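View pics/s4.png

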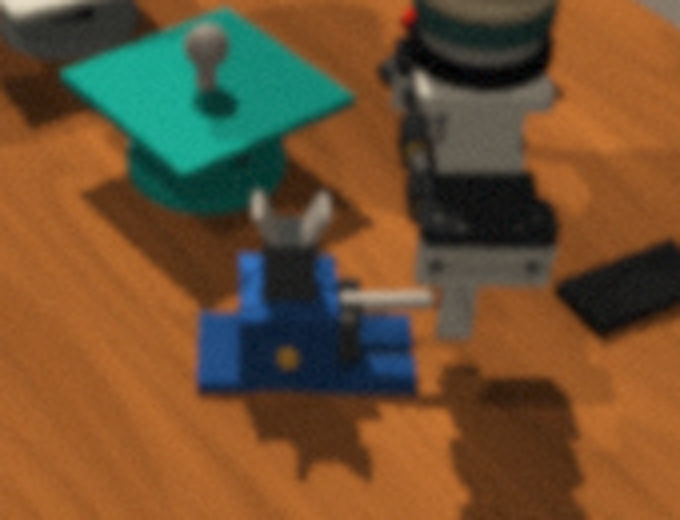

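```bash
python3 -m jog '[{"hand":0.0,"dx":0,"dy":0,"dz":0,"rx":0,"ry":0,"rz":0},{"hand":0.0,"dx":0,"dy":0,"dz":0,"rx":0,"ry":0,"rz":0},{"hand":0.0,"dx":0,"dy":0,"dz":0,"rx":0,"ry":0,"rz":0}]' 12; python3 - <<'E'
from h import *
delta([.5675,-.2445,.047],np.radians(58.3))
E
```

```text
t: 5.0
ee_pos: [0.5657, -0.2436, 0.0552]
orientation: [0.851, 3.023, 0.002]
ft_force: [0.5, 0.0, -0.2]
grip_width: 0.244
t 5.0 grasp pt [ 0.5657 -0.2435  0.0492] tooly deg 58.56 tilt [ 1.e-03  8.e-04 -1.e+00] F [ 0.46  0.02 -0.19] w 0.244
move mm (tool axes) [-2.   0.1  2.2]
rz 0.004535716344938938
```

```bash
python3 -m jog '[{"hand":0.0,"dx":0.3,"dy":0,"dz":-6,"rx":0,"ry":0,"rz":0},{"hand":0.0,"dx":0.9,"dy":0,"dz":-6,"rx":0,"ry":0,"rz":0},{"hand":0.0,"dx":1.5,"dy":0,"dz":-6,"rx":0,"ry":0,"rz":0},{"hand":0.0,"dx":2.1,"dy":0,"dz":-6,"rx":0,"ry":0,"rz":0}]'; python3 - <<'E'
from h import *
delta([.5657,-.2435,.0492],np.radians(58.3))
p,d=r.capture('side');save('s5',cv2.resize(p[180:310,200:370],(680,520),interpolation=cv2.INTER_CUBIC))
E
```

```text
t: 5.4
ee_pos: [0.5601, -0.2401, 0.0794]
orientation: [-0.851, -3.021, -0.004]
ft_force: [-1.9, 0.3, -3.3]
grip_width: 0.246
t 5.4 grasp pt [ 0.5601 -0.2401  0.0734] tooly deg 58.55 tilt [-0.0025  0.0031 -1.    ] F [-1.93  0.29 -3.28] w 0.246
move mm (tool axes) [-6.6 -0.  24.1]
rz 0.004379398685953316
```

View pics/s5.png

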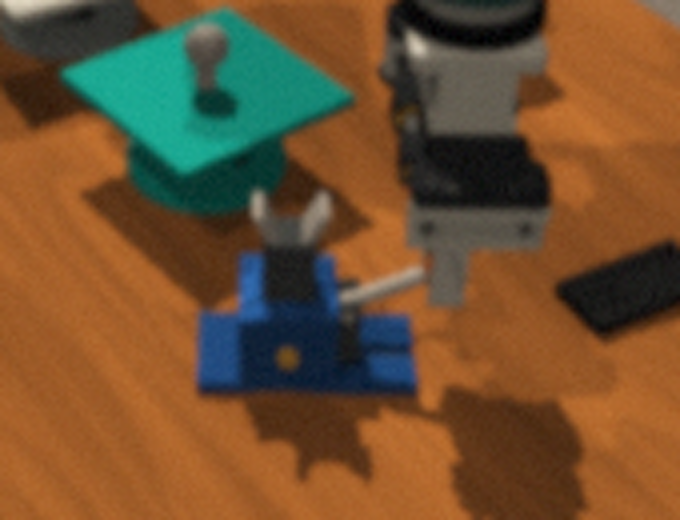

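Lever is rising with the grip and the rest stays put. Continue.

```bash
python3 -m jog '[{"hand":0.0,"dx":2.5,"dy":0,"dz":-5.6,"rx":0,"ry":0,"rz":0},{"hand":0.0,"dx":3,"dy":0,"dz":-5.2,"rx":0,"ry":0,"rz":0},{"hand":0.0,"dx":3.5,"dy":0,"dz":-5,"rx":0,"ry":0,"rz":0},{"hand":0.0,"dx":4,"dy":0,"dz":-4.6,"rx":0,"ry":0,"rz":0},{"hand":0.0,"dx":4.3,"dy":0,"dz":-4.2,"rx":0,"ry":0,"rz":0},{"hand":0.0,"dx":0,"dy":0,"dz":0,"rx":0,"ry":0,"rz":0}]'; python3 - <<'E'
from h import *
delta([.5657,-.2435,.0492],np.radians(58.3))
p,d=r.capture('side');save('s6',cv2.resize(p[180:310,200:370],(680,520),interpolation=cv2.INTER_CUBIC))
E
```

```text
t: 6.05
ee_pos: [0.5409, -0.2283, 0.106]
orientation: [-0.849, -3.015, -0.006]
ft_force: [-1.6, 1.2, -4.2]
grip_width: 0.245
t 6.05 grasp pt [ 0.5409 -0.2283  0.1   ] tooly deg 58.56 tilt [-0.0079  0.0063 -0.9999] F [-1.57  1.23 -4.15] w 0.245
move mm (tool axes) [-29.6  -0.1  50.5]
rz 0.00458864711503095
```

View pics/s6.png

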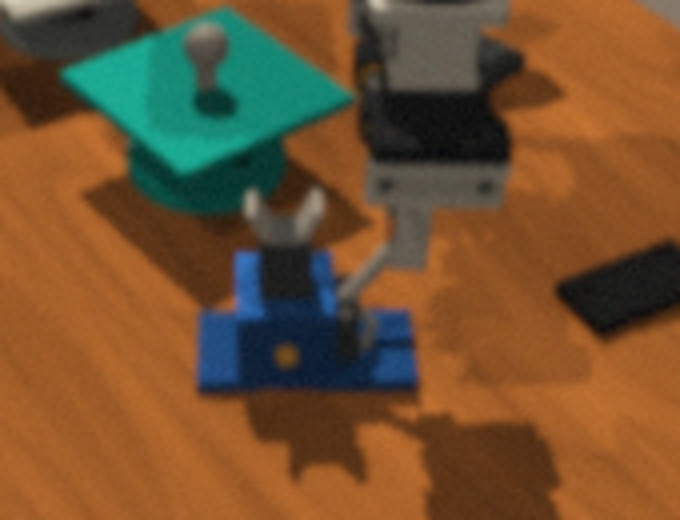

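```bash
python3 -m jog '[{"hand":0.0,"dx":-1,"dy":0,"dz":1.5,"rx":0,"ry":-0.009,"rz":0},{"hand":0.5,"dx":0,"dy":0,"dz":0,"rx":0,"ry":0,"rz":0},{"hand":0.5,"dx":0,"dy":0,"dz":0,"rx":0,"ry":0,"rz":0},{"hand":0.5,"dx":0,"dy":0,"dz":0,"rx":0,"ry":0,"rz":0},{"hand":0.6,"dx":0,"dy":0,"dz":0,"rx":0,"ry":0,"rz":0},{"hand":0.6,"dx":0,"dy":0,"dz":-20,"rx":0,"ry":0,"rz":0},{"hand":0.6,"dx":0,"dy":0,"dz":-30,"rx":0,"ry":0,"rz":0},{"hand":0.6,"dx":0,"dy":0,"dz":-25,"rx":0,"ry":0,"rz":0},{"hand":0.6,"dx":0,"dy":0,"dz":0,"rx":0,"ry":0,"rz":0}]'; python3 - <<'E'
from h import *
delta([.4865,-.196,.08],np.radians(58.3))
p,d=r.capture('wrist');save('w7',p)
p,d=r.capture('side');save('s7',cv2.resize(p[180:310,200:370],(680,520),interpolation=cv2.INTER_CUBIC));np.savez('/tmp/s7.npz',p=p,d=d)
p,d=r.capture('top');np.savez('/tmp/t7.npz',p=p,d=d)
E
```

```text
t: 7.0
ee_pos: [0.5459, -0.2318, 0.1839]
orientation: [0.849, 3.014, -0.003]
ft_force: [-0.2, -0.7, -0.2]
grip_width: 0.6
t 7.0 grasp pt [ 0.546  -0.2318  0.1779] tooly deg 58.55 tilt [ 0.0092 -0.0043 -0.9999] F [-0.21 -0.74 -0.15] w 0.6
move mm (tool axes) [70.4 -0.6 97.2]
rz 0.004291662603109166
```

View pics/w7.png

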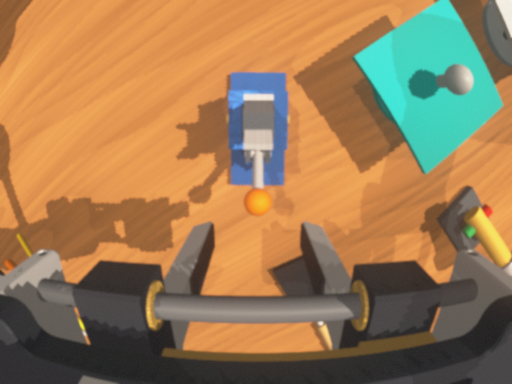

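View pics/s7.png

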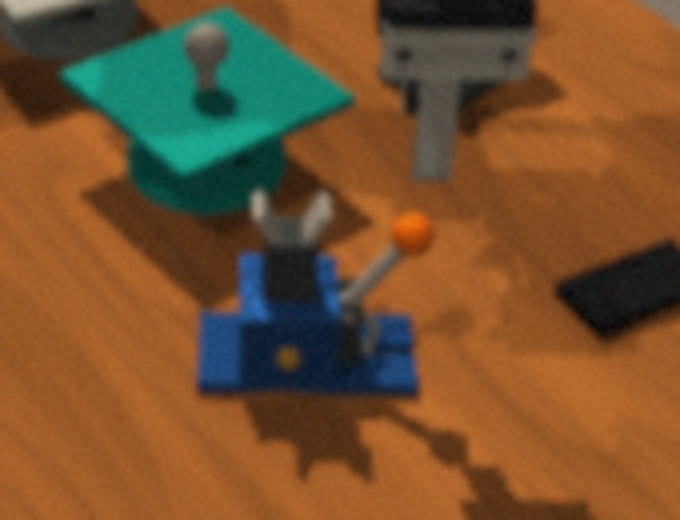

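Lever clearly raised: knob at side crop (412,232), rest flat again. Now measure the lever angle and rest pose.

```bash
python3 - <<'E'
from h import *
for f,n,box in(('/tmp/s7.npz','side',(240,220,310,290)),('/tmp/t7.npz','top',(290,150,390,250))):
    S=np.load(f);c=r.camera_model(n);x0,y0,x1,y1=box
    m=np.zeros(S['p'].shape[:2],np.uint8);m[y0:y1,x0:x1]=cv2.inRange(cv2.cvtColor(S['p'],cv2.COLOR_RGB2HSV),(100,120,40),(130,255,255))[y0:y1,x0:x1]
    v,u=np.nonzero(m);P=world(c,S['d'],u,v)
    for z0,z1 in((-.01,.02),(.04,.065)):
        q=P[(P[:,2]>z0)&(P[:,2]<z1)]
        if len(q)>10: print(n,z0,len(q),cv2.minAreaRect((q[:,:2]*1000).astype(np.float32)))
print('knob',tri(ray(r.camera_model('side'),303,238),wray(258,202)))
E
```

```text
side -0.01 502 ((494.8121337890625, -204.50343322753906), (57.45717239379883, 122.08921813964844), 57.142478942871094)
side 0.04 360 ((485.8673095703125, -196.71005249023438), (57.271400451660156, 56.24403762817383), 56.04517364501953)
top -0.01 179 ((502.9331970214844, -189.9875030517578), (27.587371826171875, 119.54505920410156), 59.211631774902344)
top 0.04 157 ((493.52239990234375, -182.94801330566406), (24.56952667236328, 55.688289642333984), 58.32646560668945)
knob [ 0.54276083 -0.22875234  0.09394364]
```

```bash
python3 -m jog '[{"hand":0.6,"dx":20,"dy":0,"dz":0,"rx":0,"ry":0.01,"rz":0},{"hand":0.6,"dx":25,"dy":0,"dz":0,"rx":0,"ry":0,"rz":0},{"hand":0.6,"dx":20,"dy":0,"dz":0,"rx":0,"ry":0,"rz":0},{"hand":0.6,"dx":5,"dy":0,"dz":0,"rx":0,"ry":0,"rz":0},{"hand":0.6,"dx":0,"dy":0,"dz":0,"rx":0,"ry":0,"rz":0}]'; python3 - <<'E'
from h import *
delta([.4863,-.1962,.08],np.radians(58.3))
E
```

```text
t: 7.65
ee_pos: [0.4785, -0.1911, 0.1717]
orientation: [-0.846, -3.003, -0.01]
ft_force: [0.6, -0.2, -0.1]
grip_width: 0.599
t 7.65 grasp pt [ 0.4784 -0.191   0.1657] tooly deg 58.52 tilt [-0.0188  0.012  -0.9998] F [ 0.62 -0.18 -0.05] w 0.599
move mm (tool axes) [-11.3  -0.3  85.4]
rz 0.003913925297696694
```

```bash
python3 -m jog '[{"hand":0.6,"dx":-8,"dy":0,"dz":0,"rx":0,"ry":-0.022,"rz":0},{"hand":0.6,"dx":0,"dy":0,"dz":15,"rx":0,"ry":0,"rz":0},{"hand":0.6,"dx":0,"dy":0,"dz":10,"rx":0,"ry":0,"rz":0},{"hand":0.6,"dx":0,"dy":0,"dz":0,"rx":0,"ry":0,"rz":0}]'; python3 - <<'E'
from h import *
delta([.4863,-.1962,.08],np.radians(58.3))
p,d=r.capture('wrist');save('w8',p)
E
```

```text
t: 8.05
ee_pos: [0.4897, -0.1981, 0.1445]
orientation: [0.851, 3.018, -0.002]
ft_force: [0.6, -0.0, 0.6]
grip_width: 0.6
t 8.05 grasp pt [ 0.4897 -0.1981  0.1385] tooly deg 58.5 tilt [ 0.0051 -0.0026 -1.    ] F [ 0.61 -0.05  0.61] w 0.6
move mm (tool axes) [ 4.3 -0.2 58.5]
rz 0.003573731884938847
```

View pics/w8.png

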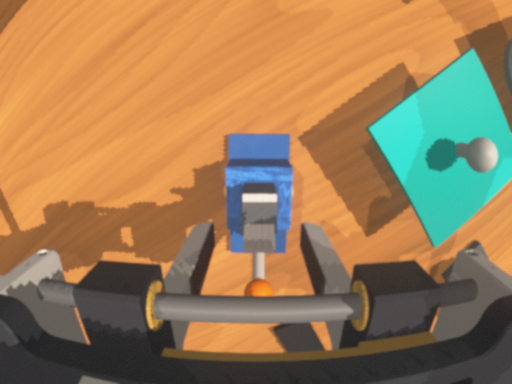

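Stem and V head centred at column 259 between the fingers (205–310). Descending to the grip height.

```bash
python3 -m jog '[{"hand":0.6,"dx":6,"dy":0,"dz":15,"rx":0,"ry":0.006,"rz":0},{"hand":0.6,"dx":0,"dy":0,"dz":15,"rx":0,"ry":0,"rz":0},{"hand":0.6,"dx":1,"dy":0,"dz":12,"rx":0,"ry":0.01,"rz":0},{"hand":0.6,"dx":0,"dy":0,"dz":0,"rx":0,"ry":0,"rz":0}]'; python3 - <<'E'
from h import *
delta([.4863,-.1962,.08],np.radians(58.3))
E
```

```text
t: 8.5
ee_pos: [0.4872, -0.1965, 0.1034]
orientation: [-0.852, -3.02, -0.003]
ft_force: [0.1, 1.3, -0.1]
grip_width: 0.603
t 8.5 grasp pt [ 0.4872 -0.1965  0.0974] tooly deg 58.49 tilt [-0.0035  0.0028 -1.    ] F [ 0.06  1.27 -0.13] w 0.603
move mm (tool axes) [ 0.9 -0.2 17.4]
rz 0.0033859217723313678
```

```bash
python3 -m jog '[{"hand":0.6,"dx":1,"dy":0,"dz":9,"rx":0,"ry":0,"rz":0},{"hand":0.6,"dx":0,"dy":0,"dz":8,"rx":0,"ry":0.003,"rz":0},{"hand":0.6,"dx":0,"dy":0,"dz":0,"rx":0,"ry":0,"rz":0}]'; python3 - <<'E'
from h import *
delta([.4863,-.1962,.08],np.radians(58.3))
E
```

```text
t: 8.8
ee_pos: [0.4876, -0.1967, 0.0862]
orientation: [-0.852, -3.019, -0.003]
ft_force: [0.3, 0.4, -0.1]
grip_width: 0.598
t 8.8 grasp pt [ 0.4875 -0.1967  0.0802] tooly deg 58.49 tilt [-0.0042  0.0033 -1.    ] F [ 0.33  0.36 -0.11] w 0.598
move mm (tool axes) [ 1.3 -0.2  0.2]
rz 0.00331512319335257
```

```bash
python3 -m jog '[{"hand":0.4,"dx":1,"dy":0,"dz":0,"rx":0,"ry":-0.004,"rz":0},{"hand":0.1,"dx":0,"dy":0,"dz":0,"rx":0,"ry":0,"rz":0},{"hand":0.0,"dx":0,"dy":0,"dz":0,"rx":0,"ry":0,"rz":0},{"hand":0.0,"dx":0,"dy":0,"dz":0,"rx":0,"ry":0,"rz":0},{"hand":0.0,"dx":0,"dy":0,"dz":0,"rx":0,"ry":0,"rz":0},{"hand":0.0,"dx":0,"dy":0,"dz":0,"rx":0,"ry":0,"rz":0},{"hand":0.0,"dx":0,"dy":0,"dz":0,"rx":0,"ry":0,"rz":0}]' 50; python3 - <<'E'
from h import *
delta([.4863,-.1962,.08],np.radians(58.3))
E
```

```text
t: 9.5
ee_pos: [0.4874, -0.1958, 0.087]
orientation: [0.853, 3.022, 0.002]
ft_force: [0.6, 1.0, -1.1]
grip_width: 0.273
t 9.5 grasp pt [ 0.4875 -0.1958  0.081 ] tooly deg 58.47 tilt [ 0.0017  0.0011 -1.    ] F [ 0.58  0.98 -1.14] w 0.273
move mm (tool axes) [ 0.8 -1.   1. ]
rz 0.0029162429771116207
```

```bash
python3 -m jog '[{"hand":0.0,"dx":0,"dy":0,"dz":-10,"rx":0,"ry":0,"rz":0},{"hand":0.0,"dx":0,"dy":0,"dz":-20,"rx":0,"ry":0,"rz":0},{"hand":0.0,"dx":0,"dy":0,"dz":-25,"rx":0,"ry":0,"rz":0},{"hand":0.0,"dx":0,"dy":0,"dz":-25,"rx":0,"ry":0,"rz":0},{"hand":0.0,"dx":0,"dy":0,"dz":-25,"rx":0,"ry":0,"rz":0},{"hand":0.0,"dx":0,"dy":0,"dz":-25,"rx":0,"ry":0,"rz":0},{"hand":0.0,"dx":0,"dy":0,"dz":-20,"rx":0,"ry":0,"rz":0},{"hand":0.0,"dx":0,"dy":0,"dz":0,"rx":0,"ry":0,"rz":0}]' 50; python3 - <<'E'
from h import *
delta([.5395,.2028,.064+.045+.08+.03],np.radians(78))
p,d=r.capture('wrist');save('w9',p)
p,d=r.capture('side');save('s9',cv2.resize(p[130:310,180:400],(660,540),interpolation=cv2.INTER_CUBIC))
E
```

```text
t: 10.3
ee_pos: [0.4789, -0.1934, 0.2355]
orientation: [-0.846, -2.999, -0.006]
ft_force: [0.6, -0.1, -6.9]
grip_width: 0.276
t 10.3 grasp pt [ 0.4788 -0.1934  0.2295] tooly deg 58.52 tilt [-0.0232  0.0106 -0.9997] F [ 0.57 -0.05 -6.87] w 0.276
move mm (tool axes) [154.8 369.6  13.3]
rz -0.34001011481496907
```

View pics/s9.png

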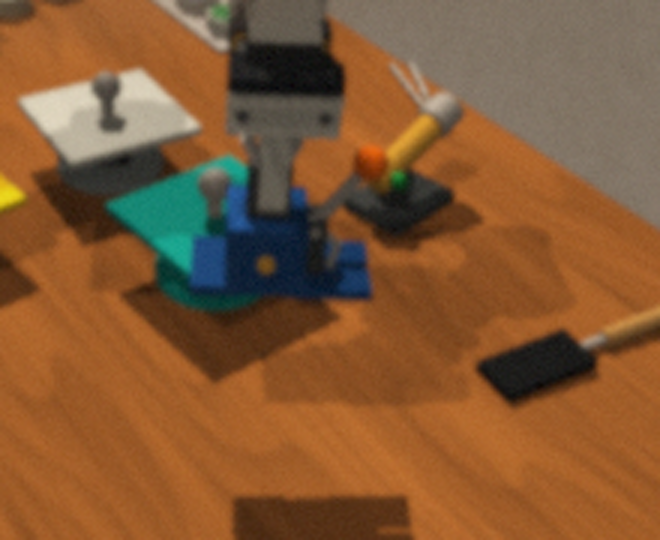

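View pics/w9.png

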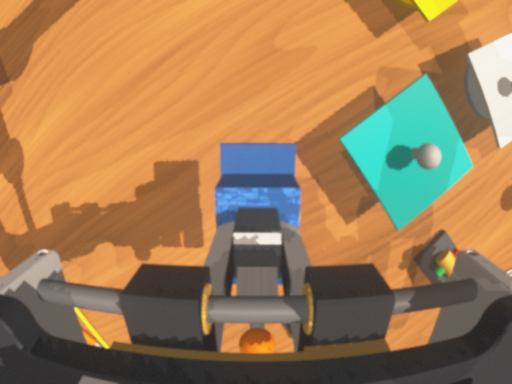

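```bash
python3 -m jog '[{"hand":0.0,"dx":8,"dy":18,"dz":-2,"rx":0,"ry":-0.02,"rz":0},{"hand":0.0,"dx":15,"dy":36,"dz":0,"rx":0,"ry":0,"rz":0},{"hand":0.0,"dx":15,"dy":36,"dz":0,"rx":0,"ry":0,"rz":0},{"hand":0.0,"dx":15,"dy":36,"dz":0,"rx":0,"ry":0,"rz":0},{"hand":0.0,"dx":15,"dy":36,"dz":0,"rx":0,"ry":0,"rz":0},{"hand":0.0,"dx":15,"dy":36,"dz":0,"rx":0,"ry":0,"rz":0},{"hand":0.0,"dx":15,"dy":36,"dz":0,"rx":0,"ry":0,"rz":0}]' 50; python3 - <<'E'
from h import *
delta([.5395,.2028,.064+.045+.08+.03],np.radians(78))
E
```

```text
t: 11.1
ee_pos: [0.5082, 0.062, 0.2193]
orientation: [-0.858, -2.982, 0.01]
ft_force: [0.5, -1.1, -7.4]
grip_width: 0.275
t 11.1 grasp pt [0.508  0.062  0.2133] tooly deg 57.93 tilt [-0.0394  0.0043 -0.9992] F [ 0.52 -1.07 -7.36] w 0.275
move mm (tool axes) [ 48.3 135.9  -6.3]
rz -0.35071455212367886
```

```bash
python3 -m jog '[{"hand":0.0,"dx":10,"dy":25,"dz":-10,"rx":-0.017,"ry":-0.036,"rz":0},{"hand":0.0,"dx":10,"dy":25,"dz":-5,"rx":0,"ry":0,"rz":-0.07},{"hand":0.0,"dx":10,"dy":25,"dz":-5,"rx":0,"ry":0,"rz":-0.07},{"hand":0.0,"dx":5,"dy":20,"dz":0,"rx":0,"ry":0,"rz":-0.07},{"hand":0.0,"dx":0,"dy":0,"dz":0,"rx":0,"ry":0,"rz":-0.07},{"hand":0.0,"dx":0,"dy":0,"dz":0,"rx":0,"ry":0,"rz":0}]' 50; cat >> h.py <<'E'
def tilt():
    R=Ro.from_rotvec(r.get_state()['orientation']).as_matrix();d=R.T@np.array([0,0,-1.]);print('fix rx',(-d[1]).round(4),'ry',d[0].round(4))
E
python3 - <<'E'
from h import *
delta([.5395,.2028,.064+.045+.08+.03],np.radians(78));tilt()
E
```

```text
t: 11.7
ee_pos: [0.5158, 0.1717, 0.2246]
orientation: [-0.406, -3.088, 0.007]
ft_force: [-1.3, -0.3, -8.3]
grip_width: 0.278
t 11.7 grasp pt [0.5156 0.1717 0.2186] tooly deg 75.02 tilt [-0.0275 -0.0011 -0.9996] F [-1.34 -0.33 -8.3 ] w 0.278
move mm (tool axes) [-15.   36.2  -1.1]
rz -0.05220086247224672
fix rx -0.0082 ry -0.0263
```

```bash
python3 -m jog '[{"hand":0.0,"dx":-7,"dy":18,"dz":-2,"rx":-0.008,"ry":-0.026,"rz":0},{"hand":0.0,"dx":-7,"dy":14,"dz":0,"rx":0,"ry":0,"rz":-0.075},{"hand":0.0,"dx":0,"dy":0,"dz":0,"rx":0,"ry":0,"rz":-0.075},{"hand":0.0,"dx":0,"dy":0,"dz":0,"rx":0,"ry":0,"rz":-0.07},{"hand":0.0,"dx":0,"dy":0,"dz":0,"rx":0,"ry":0,"rz":0}]' 50; python3 - <<'E'
from h import *
delta([.5395,.2028,.064+.045+.08+.03],np.radians(88));tilt()
E
```

```text
t: 12.2
ee_pos: [0.5368, 0.2005, 0.2194]
orientation: [-0.068, -3.133, 0.002]
ft_force: [1.0, -0.0, -7.3]
grip_width: 0.272
t 12.2 grasp pt [0.5367 0.2005 0.2134] tooly deg 87.52 tilt [-7.9e-03 -9.0e-04 -1.0e+00] F [ 1.02 -0.02 -7.29] w 0.272
move mm (tool axes) [-2.6  2.4 -5.6]
rz -0.008326851242739557
fix rx -0.0012 ry -0.0078
```

```bash
python3 -m jog '[{"hand":0.0,"dx":-2.5,"dy":2.4,"dz":0,"rx":-0.001,"ry":-0.008,"rz":-0.008},{"hand":0.0,"dx":0,"dy":0,"dz":0,"rx":0,"ry":0,"rz":0}]' 50; python3 - <<'E'
from h import *
delta([.5395,.2028,.064+.08],np.radians(88));tilt()
p,d=r.capture('side');np.savez('/tmp/s10.npz',p=p,d=d);save('s10',cv2.resize(p[90:220,150:300],(750,560),interpolation=cv2.INTER_CUBIC))
c=r.camera_model('side')
m=cv2.inRange(cv2.cvtColor(p,cv2.COLOR_RGB2HSV),(100,120,40),(130,255,255));m[:, :150]=0;m[:90]=0;m[230:]=0;m[:,300:]=0
v,u=np.nonzero(m);P=world(c,d,u,v);P=P[(P[:,0]>.4)&(P[:,0]<.7)&(P[:,1]>.1)&(P[:,1]<.3)]
print(len(P),np.percentile(P,[1,50,99],axis=0))
h=np.histogram(P[:,2],bins=np.arange(.1,.21,.005));print(list(zip(h[1].round(3),h[0])))
for z0,z1 in((.125,.148),(.17,.20)):
    q=P[(P[:,2]>z0)&(P[:,2]<z1)];print(z0,len(q),cv2.minAreaRect((q[:,:2]*1000).astype(np.float32)))
p,d=r.capture('wrist');save('w10',p)
E
```

```text
t: 12.4
ee_pos: [0.5395, 0.203, 0.2182]
orientation: [-0.061, -3.14, 0.0]
ft_force: [-0.7, -0.2, -7.8]
grip_width: 0.275
t 12.4 grasp pt [0.5395 0.203  0.2122] tooly deg 87.76 tilt [-6.e-04 -1.e-04 -1.e+00] F [-0.73 -0.24 -7.8 ] w 0.275
move mm (tool axes) [-0.1 -0.1 68.2]
rz -0.0042356232344413144
fix rx -0.0002 ry -0.0006
101 [[0.48600235 0.16922532 0.13661027]
 [0.50445915 0.18174691 0.13951406]
 [0.60327858 0.21970707 0.15135225]]
[(np.float64(0.1), np.int64(0)), (np.float64(0.105), np.int64(0)), (np.float64(0.11), np.int64(0)), (np.float64(0.115), np.int64(0)), (np.float64(0.12), np.int64(0)), (np.float64(0.125), np.int64(0)), (np.float64(0.13), np.int64(0)), (np.float64(0.135), np.int64(68)), (np.float64(0.14), np.int64(31)), (np.float64(0.145), np.int64(0)), (np.float64(0.15), np.int64(1)), (np.float64(0.155), np.int64(0)), (np.float64(0.16), np.int64(0)), (np.float64(0.165), np.int64(0)), (np.float64(0.17), np.int64(0)), (np.float64(0.175), np.int64(0)), (np.float64(0.18), np.int64(0)), (np.float64(0.185), np.int64(1)), (np.float64(0.19), np.int64(0)), (np.float64(0.195), np.int64(0)), (np.float64(0.2), np.int64(0))]
0.125 99 ((543.696044921875, 185.05996704101562), (45.07300567626953, 121.4172134399414), 76.0587158203125)
0.17 1 ((517.3882446289062, 216.70542907714844), (0.0, 0.0), 0.0)
```

View pics/s10.png

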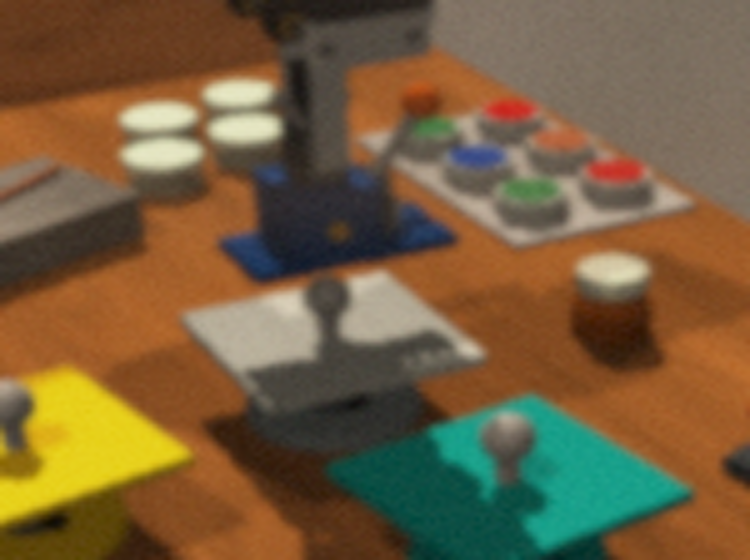

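View pics/w10.png

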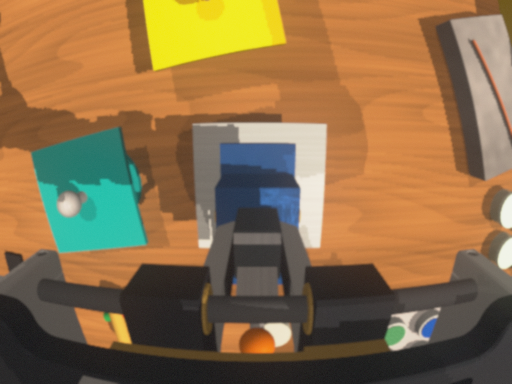

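```bash
python3 - <<'E'
from h import *
p=cv2.imread('pics/w10.png');g=cv2.cvtColor(p,cv2.COLOR_BGR2HSV)
blue=cv2.inRange(g,(105,150,60),(130,255,255))
for row in (150,158,166): 
    x=np.nonzero(blue[row,180:330])[0]+180;print(row,x.min(),x.max())
for col in(235,258,280):
    y=np.nonzero(blue[100:200,col])[0]+100;print('col',col,y.min(), 'table', [int(i) for i in np.nonzero(g[100:140,col,1]<70)[0][:2]+100])
for row in(135,160,190,220,238):
    s=np.nonzero(g[row,180:340,1]<75)[0]+180;print('tab',row,s.min(),s.max())
z=.139
for u in(258.3,):print('plate rear mid',wplane(u,142.8,z))
print('L,R',wplane(220,155,z),wplane(296.5,155,z))
E
```

```text
Traceback (most recent call last):
ValueError: zero-size array to reduction operation minimum which has no identity
```

```bash
python3 - <<'E'
from h import *
p=cv2.imread('pics/w10.png').astype(int);b=p[...,0]-p[...,2]; sat=p.max(2)-p.min(2)
for row in (150,158,166):
    x=np.nonzero(b[row,180:330]>35)[0]+180;print(row,x.min(),x.max())
for col in(235,258,280):
    y=np.nonzero(b[100:200,col]>35)[0]+100;print('col',col,y.min())
    t=np.nonzero(sat[100:140,col]<45)[0]+100;print('table top row',t[:3])
for row in(135,190,238):
    s=np.nonzero(sat[row,180:340]<45)[0]+180;print('tab',row,s.min(),s.max())
E
```

```text
150 220 294
158 220 294
166 225 294
col 235 144
table top row [122 123 124]
col 258 144
table top row [122 123 124]
col 280 144
table top row [122 123 124]
tab 135 192 325
tab 190 194 323
tab 238 199 319
```

```bash
python3 - <<'E'
from h import *
z=.139
a,b=wplane(219.5,154,z),wplane(295,154,z);print('plate L,R',a,b,(a+b)/2,'rear',wplane(257.5,143.3,z))
for row,l,rr in((135,191.5,326),(190,193.5,324)):
    a,b=wplane(l,row,.064),wplane(rr,row,.064);print('table',a,b,(a+b)/2)
print('table rear',wplane(258,121.6,.064))
E
```

```text
plate L,R [0.49113824 0.1748529  0.139     ] [0.49347113 0.2349238  0.139     ] [0.49230468 0.20488835 0.139     ] rear [0.48395441 0.20540694 0.139     ]
table [0.47865124 0.13624693 0.064     ] [0.48404655 0.27775891 0.064     ] [0.48134889 0.20700292 0.064     ]
table [0.53838327 0.13359221 0.064     ] [0.54390897 0.2758918  0.064     ] [0.54114612 0.204742   0.064     ]
table rear [0.46842445 0.20663394 0.064     ]
```

```bash
python3 -m jog '[{"hand":0.0,"dx":-1.5,"dy":0.8,"dz":6,"rx":0,"ry":0,"rz":0},{"hand":0.0,"dx":0,"dy":0,"dz":6,"rx":0,"ry":0,"rz":0},{"hand":0.0,"dx":0,"dy":0,"dz":0,"rx":0,"ry":0,"rz":0}]' 50; python3 - <<'E'
from h import *
delta([.541,.2036,.064+.08],np.radians(88));tilt()
E
```

```text
t: 12.8
ee_pos: [0.5406, 0.2031, 0.2054]
orientation: [-0.063, -3.14, 0.001]
ft_force: [-1.1, -1.3, -7.7]
grip_width: 0.275
t 12.8 grasp pt [0.5405 0.2031 0.1994] tooly deg 87.69 tilt [-1.3e-03 -8.0e-04 -1.0e+00] F [-1.07 -1.33 -7.71] w 0.275
move mm (tool axes) [-0.5  0.5 55.4]
rz -0.005325462896805559
fix rx -0.0008 ry -0.0012
```

```bash
python3 -m jog '[{"hand":0.0,"dx":-0.5,"dy":0.5,"dz":3,"rx":0,"ry":0,"rz":0},{"hand":0.0,"dx":0,"dy":0,"dz":3,"rx":0,"ry":0,"rz":0},{"hand":0.0,"dx":0,"dy":0,"dz":3,"rx":0,"ry":0,"rz":0}]' 50;python3 -m jog '[{"hand":0.0,"dx":0,"dy":0,"dz":3,"rx":0,"ry":0,"rz":0},{"hand":0.0,"dx":0,"dy":0,"dz":3,"rx":0,"ry":0,"rz":0}]' 50; python3 - <<'E'
from h import *
delta([.541,.2036,.064+.08],np.radians(88));tilt()
E
```

```text
t: 13.1
ee_pos: [0.5413, 0.2036, 0.1958]
orientation: [-0.064, -3.14, 0.001]
ft_force: [0.0, 0.1, -7.2]
grip_width: 0.274
t: 13.3
ee_pos: [0.5413, 0.2036, 0.1893]
orientation: [-0.064, -3.14, 0.001]
ft_force: [0.3, 0.3, -7.7]
grip_width: 0.275
t 13.3 grasp pt [0.5413 0.2036 0.1833] tooly deg 87.67 tilt [-7.e-04 -6.e-04 -1.e+00] F [ 0.3   0.3  -7.71] w 0.275
move mm (tool axes) [ 0.3  0.  39.3]
rz -0.005763663728033863
fix rx -0.0007 ry -0.0007
```

```bash
python3 -m jog '[{"hand":0.0,"dx":0,"dy":0,"dz":3,"rx":0,"ry":0,"rz":0},{"hand":0.0,"dx":0,"dy":0,"dz":3,"rx":0,"ry":0,"rz":0}]' 50;python3 -m jog '[{"hand":0.0,"dx":0,"dy":0,"dz":3,"rx":0,"ry":0,"rz":0},{"hand":0.0,"dx":0,"dy":0,"dz":3,"rx":0,"ry":0,"rz":0}]' 50; python3 - <<'E'
from h import *
delta([.541,.2036,.064+.08],np.radians(88));tilt()
p,d=r.capture('side');save('s11',cv2.resize(p[90:220,150:300],(750,560),interpolation=cv2.INTER_CUBIC))
E
```

```text
t: 13.5
ee_pos: [0.5413, 0.2036, 0.1828]
orientation: [-0.064, -3.14, 0.001]
ft_force: [-0.3, -0.3, -8.3]
grip_width: 0.275
t: 13.7
ee_pos: [0.5414, 0.2036, 0.1763]
orientation: [-0.064, -3.14, 0.001]
ft_force: [-0.1, 1.1, -7.7]
grip_width: 0.273
t 13.7 grasp pt [0.5414 0.2036 0.1703] tooly deg 87.67 tilt [-6.e-04 -6.e-04 -1.e+00] F [-0.09  1.06 -7.68] w 0.273
move mm (tool axes) [ 0.3 -0.  26.3]
rz -0.005811970190485683
fix rx -0.0007 ry -0.0006
```

View pics/s11.png

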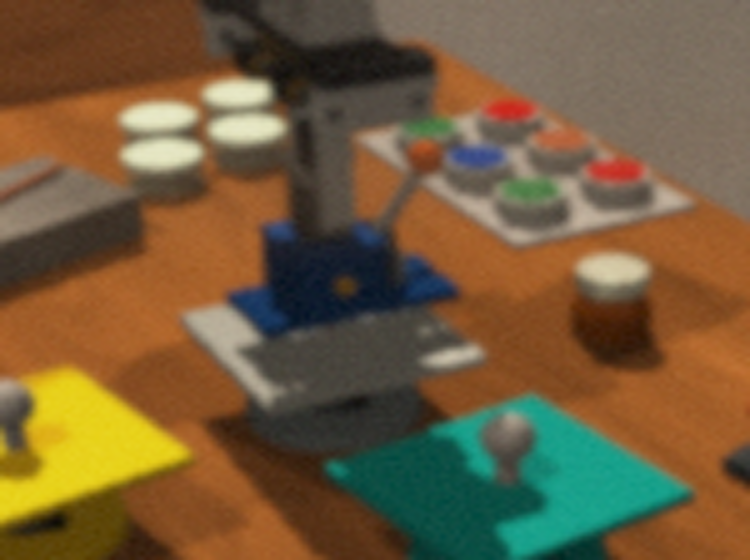

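The ball is inside the socket (hidden behind the housing) with no side force. Plungers should be met in about 11 mm, so smaller steps now.

```bash
python3 -m jog '[{"hand":0.0,"dx":0,"dy":0,"dz":2.5,"rx":0,"ry":0,"rz":0},{"hand":0.0,"dx":0,"dy":0,"dz":2.5,"rx":0,"ry":0,"rz":0},{"hand":0.0,"dx":0,"dy":0,"dz":2,"rx":0,"ry":0,"rz":0}]' 60;python3 -m jog '[{"hand":0.0,"dx":0,"dy":0,"dz":1.5,"rx":0,"ry":0,"rz":0}]' 60;python3 -m jog '[{"hand":0.0,"dx":0,"dy":0,"dz":1.5,"rx":0,"ry":0,"rz":0}]' 60;python3 -m jog '[{"hand":0.0,"dx":0,"dy":0,"dz":1.5,"rx":0,"ry":0,"rz":0}]' 60; python3 - <<'E'
from h import *
delta([.541,.2036,.064+.08],np.radians(88));tilt()
E
```

```text
t: 14.05
ee_pos: [0.5412, 0.2036, 0.1684]
orientation: [-0.064, -3.14, 0.001]
ft_force: [0.3, 0.2, -7.2]
grip_width: 0.272
t: 14.15
ee_pos: [0.5412, 0.2036, 0.1667]
orientation: [-0.064, -3.14, 0.001]
ft_force: [-0.2, 0.6, -7.8]
grip_width: 0.275
t: 14.25
ee_pos: [0.5413, 0.2039, 0.1652]
orientation: [-0.064, -3.14, 0.0]
ft_force: [0.4, 1.8, -6.2]
grip_width: 0.268
t: 14.35
ee_pos: [0.5416, 0.2045, 0.164]
orientation: [-0.065, -3.141, -0.002]
ft_force: [-1.5, 0.6, -1.7]
grip_width: 0.276
t 14.35 grasp pt [0.5416 0.2045 0.158 ] tooly deg 87.64 tilt [-2.0e-04  1.4e-03 -1.0e+00] F [-1.47  0.55 -1.69] w 0.276
move mm (tool axes) [ 0.5 -0.9 14. ]
rz -0.0062880378239023515
fix rx 0.0014 ry -0.0002
```

```bash
python3 -m jog '[{"hand":0.0,"dx":0,"dy":0,"dz":1.5,"rx":0,"ry":0,"rz":0}]' 60;python3 -m jog '[{"hand":0.0,"dx":0,"dy":0,"dz":2,"rx":0,"ry":0,"rz":0}]' 60;python3 -m jog '[{"hand":0.0,"dx":0,"dy":0,"dz":2,"rx":0,"ry":0,"rz":0}]' 60; python3 - <<'E'
from h import *
delta([.541,.2036,.064+.08],np.radians(88));tilt()
E
```

```text
t: 14.45
ee_pos: [0.5417, 0.2047, 0.1636]
orientation: [0.064, 3.14, 0.003]
ft_force: [-3.4, 0.1, 1.9]
grip_width: 0.273
t: 14.55
ee_pos: [0.5421, 0.2046, 0.163]
orientation: [0.064, 3.139, 0.003]
ft_force: [-1.5, -0.2, 2.8]
grip_width: 0.276
t: 14.65
ee_pos: [0.5426, 0.2046, 0.1622]
orientation: [0.064, 3.137, 0.003]
ft_force: [-1.9, 0.2, 2.6]
grip_width: 0.271
t 14.65 grasp pt [0.5426 0.2046 0.1562] tooly deg 87.67 tilt [ 0.0044  0.0018 -1.    ] F [-1.91  0.24  2.62] w 0.271
move mm (tool axes) [ 1.6 -1.1 12.2]
rz -0.005775023488154016
fix rx 0.0019 ry 0.0043
```

```bash
python3 -m jog '[{"hand":0.0,"dx":1,"dy":0,"dz":3,"rx":0.002,"ry":0.005,"rz":0}]' 60;python3 -m jog '[{"hand":0.0,"dx":0.5,"dy":0,"dz":3,"rx":0,"ry":0.002,"rz":0}]' 60; python3 - <<'E'
from h import *
delta([.541,.2040,.064+.08],np.radians(88));tilt()
E
```

```text
t: 14.75
ee_pos: [0.5432, 0.2047, 0.1607]
orientation: [0.064, 3.137, 0.001]
ft_force: [1.6, -0.7, 4.4]
grip_width: 0.273
t: 14.85
ee_pos: [0.5439, 0.2047, 0.1585]
orientation: [0.064, 3.136, 0.001]
ft_force: [-0.3, -0.9, 3.2]
grip_width: 0.271
t 14.85 grasp pt [0.5439 0.2047 0.1525] tooly deg 87.68 tilt [ 4.9e-03  5.0e-04 -1.0e+00] F [-0.33 -0.9   3.18] w 0.271
move mm (tool axes) [ 2.9 -0.8  8.5]
rz -0.005632212218247097
fix rx 0.0007 ry 0.0049
```

```bash
python3 -m jog '[{"hand":0.0,"dx":2,"dy":0,"dz":2.5,"rx":0,"ry":0.006,"rz":0}]' 60;python3 -m jog '[{"hand":0.0,"dx":1,"dy":0,"dz":2.5,"rx":0,"ry":0.003,"rz":0}]' 60; python3 - <<'E'
from h import *
delta([.541,.2040,.064+.08],np.radians(88));tilt()
E
```

```text
t: 14.95
ee_pos: [0.5437, 0.2047, 0.1564]
orientation: [0.063, 3.138, 0.001]
ft_force: [2.9, -0.3, -1.6]
grip_width: 0.273
t: 15.05
ee_pos: [0.5435, 0.2046, 0.1535]
orientation: [0.063, 3.139, 0.001]
ft_force: [1.2, -0.3, -4.3]
grip_width: 0.275
t 15.05 grasp pt [0.5435 0.2046 0.1475] tooly deg 87.69 tilt [ 1.5e-03  8.0e-04 -1.0e+00] F [ 1.19 -0.34 -4.26] w 0.275
move mm (tool axes) [ 2.5 -0.8  3.5]
rz -0.005434241360465508
fix rx 0.0009 ry 0.0015
```

Past the plungers (the push has faded). Now down to the table in small steps.

```bash
python3 -m jog '[{"hand":0.0,"dx":0.5,"dy":0,"dz":1,"rx":0,"ry":0.002,"rz":0}]' 60;python3 -m jog '[{"hand":0.0,"dx":0,"dy":0,"dz":1,"rx":0,"ry":0,"rz":0}]' 60; python3 -m jog '[{"hand":0.0,"dx":0,"dy":0,"dz":1,"rx":0,"ry":0,"rz":0}]' 60;python3 - <<'E'
from h import *
delta([.541,.2040,.064+.08],np.radians(88));tilt()
E
```

```text
t: 15.15
ee_pos: [0.5433, 0.2046, 0.1512]
orientation: [-0.064, -3.14, -0.001]
ft_force: [0.3, -0.0, 3.3]
grip_width: 0.268
t: 15.25
ee_pos: [0.5434, 0.2047, 0.1511]
orientation: [-0.063, -3.14, -0.001]
ft_force: [-2.8, -0.4, 16.5]
grip_width: 0.275
t: 15.35
ee_pos: [0.5433, 0.2047, 0.1512]
orientation: [-0.063, -3.14, -0.001]
ft_force: [-0.5, -1.0, 5.7]
grip_width: 0.273
t 15.35 grasp pt [0.5433 0.2047 0.1452] tooly deg 87.71 tilt [-5.e-04  5.e-04 -1.e+00] F [-0.51 -0.97  5.67] w 0.273
move mm (tool axes) [ 2.3 -0.8  1.2]
rz -0.0050690601681031115
fix rx 0.0005 ry -0.0006
```

```bash
python3 -m jog '[{"hand":0.0,"dx":0,"dy":0,"dz":1,"rx":0,"ry":0,"rz":0}]' 60; python3 -m jog '[{"hand":0.0,"dx":0,"dy":0,"dz":0,"rx":0,"ry":0,"rz":0}]' 60;python3 - <<'E'
from h import *
p,d=r.capture('side');save('s12',cv2.resize(p[90:220,150:300],(750,560),interpolation=cv2.INTER_CUBIC))
E
```

```text
t: 15.45
ee_pos: [0.5433, 0.2047, 0.1512]
orientation: [-0.063, -3.141, -0.001]
ft_force: [-0.6, -0.7, 4.8]
grip_width: 0.273
t: 15.55
ee_pos: [0.5433, 0.2046, 0.1512]
orientation: [-0.062, -3.141, -0.0]
ft_force: [1.8, 1.1, -3.3]
grip_width: 0.274
```

View pics/s12.png

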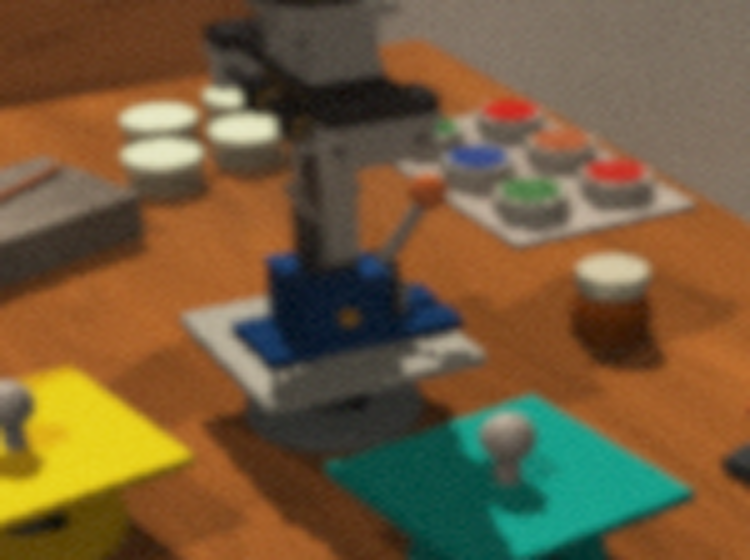

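Rest appears flat on the table: contact at TCP z 0.1511, 14 mm below the plunger contact, giving table height about 0.064 as measured by camera. Releasing and rising.

```bash
python3 -m jog '[{"hand":0.3,"dx":0,"dy":0,"dz":0,"rx":0,"ry":0,"rz":0},{"hand":0.5,"dx":0,"dy":0,"dz":0,"rx":0,"ry":0,"rz":0},{"hand":0.55,"dx":0,"dy":0,"dz":0,"rx":0,"ry":0,"rz":0},{"hand":0.55,"dx":0,"dy":0,"dz":0,"rx":0,"ry":0,"rz":0},{"hand":0.55,"dx":0,"dy":0,"dz":-10,"rx":0,"ry":0,"rz":0},{"hand":0.55,"dx":0,"dy":0,"dz":-20,"rx":0,"ry":0,"rz":0},{"hand":0.55,"dx":0,"dy":0,"dz":-25,"rx":0,"ry":0,"rz":0},{"hand":0.55,"dx":0,"dy":0,"dz":-25,"rx":0,"ry":0,"rz":0},{"hand":0.55,"dx":0,"dy":0,"dz":-10,"rx":0,"ry":0,"rz":0},{"hand":0.55,"dx":0,"dy":0,"dz":0,"rx":0,"ry":0,"rz":0}]' 15; python3 - <<'E'
from h import *
delta([.607,.202,.161],np.radians(87.7));tilt()
p,d=r.capture('side');np.savez('/tmp/s13.npz',p=p,d=d);save('s13',cv2.resize(p[90:220,150:300],(750,560),interpolation=cv2.INTER_CUBIC))
p,d=r.capture('wrist');save('w13',p)
E
```

```text
t: 16.6
ee_pos: [0.5408, 0.205, 0.2448]
orientation: [-0.063, -3.133, -0.001]
ft_force: [-0.1, 0.1, -0.1]
grip_width: 0.549
t 16.6 grasp pt [0.5408 0.205  0.2388] tooly deg 87.7 tilt [-8.e-03  8.e-04 -1.e+00] F [-0.14  0.11 -0.06] w 0.549
move mm (tool axes) [-66.9  -0.3  77.3]
rz -6.195523054806248e-05
fix rx 0.0005 ry -0.008
```

View pics/s13.png

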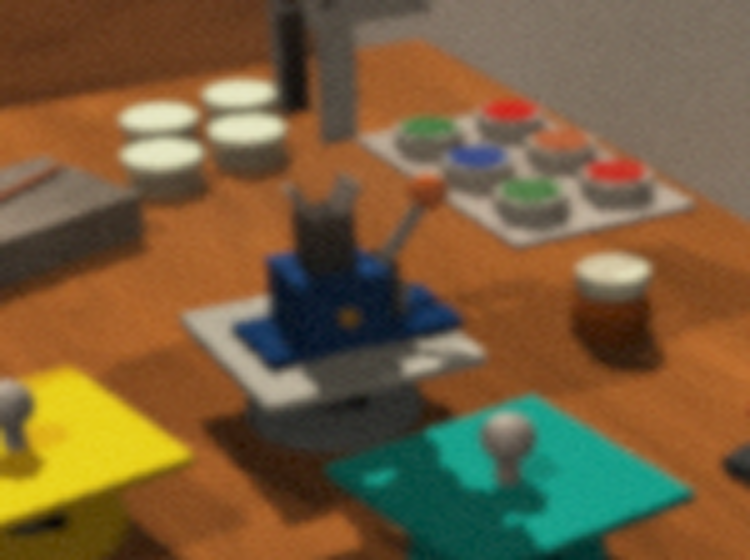

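View pics/w13.png

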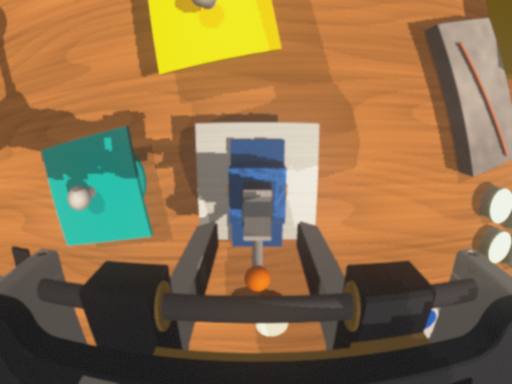

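```bash
python3 - <<'E'
from h import *
k=tri(ray(r.camera_model('side'),235,134.1),wray(257.5,278.5));print('knob',k)
print('plane .161',wplane(257.5,278.5,.161))
S=np.load('/tmp/s13.npz');p,d=S['p'].astype(int),S['d'];m=(p[...,2]-p[...,0]>35).astype(np.uint8)
v,u=np.nonzero(m);P=world(r.camera_model('side'),d,u,v);P=P[(P[:,0]>.45)&(P[:,0]<.65)&(P[:,1]>.15)&(P[:,1]<.27)&(P[:,2]<.15)]
h=np.histogram(P[:,2],bins=np.arange(.06,.13,.005));print(h)
q=P[(P[:,2]>.066)&(P[:,2]<.078)];print(len(q),np.median(q[:,2]),cv2.minAreaRect((q[:,:2]*1000).astype(np.float32)))
q2=q[q[:,0]<.515];q3=q[q[:,0]>.575];print('z rear/front',np.median(q2[:,2]),np.median(q3[:,2]))
E
```

```text
knob [0.60917075 0.20263225 0.15753042]
plane .161 [0.60637507 0.20282715 0.161     ]
(array([  0,   8, 121,   0,   1,   0,   0,   0,   0,   0,   4,  43,  14,
         0]), array([0.06 , 0.065, 0.07 , 0.075, 0.08 , 0.085, 0.09 , 0.095, 0.1  ,
       0.105, 0.11 , 0.115, 0.12 , 0.125, 0.13 ]))
129 0.07228522428184797 ((550.5552978515625, 199.7362060546875), (54.82150650024414, 122.58159637451172), 86.83430480957031)
z rear/front 0.07237871188353202 0.07193381400538644
```

Plate top is at z = 0.0722 both rear and front, so the rest is flat on the table. Knob at (0.608, 0.203, 0.159). Moving above the knob.

```bash
python3 -m jog '[{"hand":0.55,"dx":-15,"dy":0,"dz":0,"rx":0,"ry":-0.008,"rz":0},{"hand":0.55,"dx":-25,"dy":0,"dz":0,"rx":0,"ry":0,"rz":0},{"hand":0.55,"dx":-20,"dy":0,"dz":0,"rx":0,"ry":0,"rz":0},{"hand":0.55,"dx":-5,"dy":0,"dz":0,"rx":0,"ry":0,"rz":0},{"hand":0.55,"dx":0,"dy":0,"dz":0,"rx":0,"ry":0,"rz":0}]' 15; python3 - <<'E'
from h import *
delta([.608,.2027,.160],np.radians(87.7));tilt()
E
```

```text
t: 17.2
ee_pos: [0.6068, 0.2011, 0.2358]
orientation: [-0.063, -3.13, 0.005]
ft_force: [0.2, -0.3, -0.6]
grip_width: 0.551
t 17.2 grasp pt [0.6068 0.2011 0.2298] tooly deg 87.7 tilt [-0.0113 -0.0028 -0.9999] F [ 0.18 -0.31 -0.57] w 0.551
move mm (tool axes) [-1.9  1.8 69.8]
rz 4.897870586539959e-05
fix rx -0.0033 ry -0.0112
```

```bash
python3 -m jog '[{"hand":0.55,"dx":0,"dy":1.5,"dz":15,"rx":-0.003,"ry":-0.004,"rz":0},{"hand":0.55,"dx":0,"dy":0,"dz":15,"rx":0,"ry":0,"rz":0},{"hand":0.55,"dx":0,"dy":0,"dz":10,"rx":0,"ry":0,"rz":0},{"hand":0.55,"dx":0,"dy":0,"dz":0,"rx":0,"ry":0,"rz":0}]' 15; python3 - <<'E'
from h import *
delta([.608,.2027,.160],np.radians(87.7));tilt()
E
```

```text
t: 17.6
ee_pos: [0.604, 0.2025, 0.1923]
orientation: [-0.063, -3.129, 0.001]
ft_force: [-0.5, 0.1, -0.8]
grip_width: 0.55
t 17.6 grasp pt [0.604  0.2025 0.1863] tooly deg 87.71 tilt [-1.210e-02 -7.000e-04 -9.999e-01] F [-0.46  0.13 -0.84] w 0.55
move mm (tool axes) [-4.3  0.4 26.2]
rz 0.00017550158122081329
fix rx -0.0012 ry -0.0121
```

```bash
python3 -m jog '[{"hand":0.55,"dx":-4,"dy":0,"dz":10,"rx":-0.001,"ry":-0.012,"rz":0},{"hand":0.55,"dx":0,"dy":0,"dz":10,"rx":0,"ry":0,"rz":0},{"hand":0.55,"dx":0,"dy":0,"dz":3,"rx":0,"ry":0,"rz":0},{"hand":0.55,"dx":0,"dy":0,"dz":0,"rx":0,"ry":0,"rz":0}]' 15; python3 - <<'E'
from h import *
delta([.608,.2027,.160],np.radians(87.7));tilt()
p,d=r.capture('side');save('s14',cv2.resize(p[90:220,150:300],(750,560),interpolation=cv2.INTER_CUBIC))
E
```

```text
t: 18.0
ee_pos: [0.6073, 0.2026, 0.1696]
orientation: [0.062, 3.14, 0.0]
ft_force: [0.6, -0.5, 1.0]
grip_width: 0.549
t 18.0 grasp pt [0.6073 0.2026 0.1636] tooly deg 87.74 tilt [ 7.e-04  1.e-04 -1.e+00] F [ 0.6  -0.48  0.98] w 0.549
move mm (tool axes) [-0.7  0.1  3.6]
rz 0.0006518706066439635
fix rx 0.0002 ry 0.0007
```

View pics/s14.png

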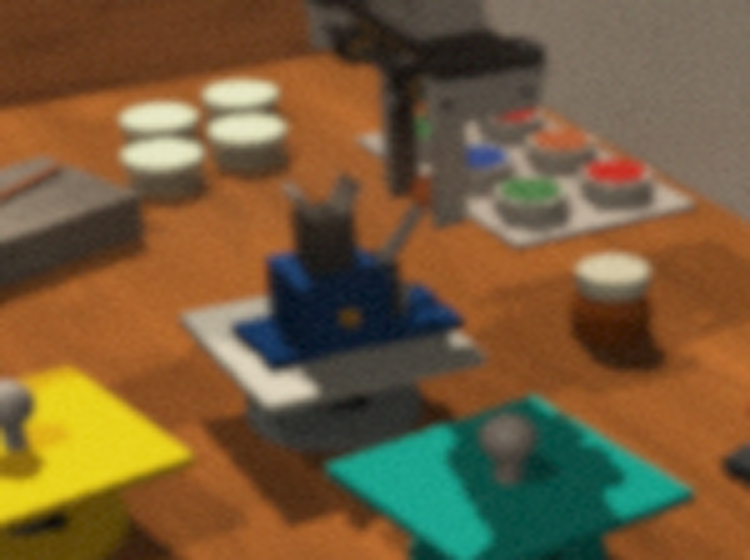

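The knob sits between the two fingers. Closing, then swinging it down along its arc.

```bash
python3 -m jog '[{"hand":0.3,"dx":-0.5,"dy":0,"dz":2,"rx":0,"ry":0,"rz":0},{"hand":0.1,"dx":0,"dy":0,"dz":0,"rx":0,"ry":0,"rz":0},{"hand":0.0,"dx":0,"dy":0,"dz":0,"rx":0,"ry":0,"rz":0},{"hand":0.0,"dx":0,"dy":0,"dz":0,"rx":0,"ry":0,"rz":0},{"hand":0.0,"dx":0,"dy":0,"dz":0,"rx":0,"ry":0,"rz":0},{"hand":0.0,"dx":0,"dy":0,"dz":0,"rx":0,"ry":0,"rz":0}]' 25;  python3 -m jog '[{"hand":0.0,"dx":-4.5,"dy":0,"dz":3.5,"rx":0,"ry":0,"rz":0},{"hand":0.0,"dx":-4.5,"dy":0,"dz":4,"rx":0,"ry":0,"rz":0},{"hand":0.0,"dx":-4,"dy":0,"dz":4.4,"rx":0,"ry":0,"rz":0}]' 25; python3 - <<'E'
from h import *
delta([.637,.2005,.108],np.radians(87.7));tilt()
E
```

```text
t: 18.65
ee_pos: [0.6089, 0.2025, 0.1693]
orientation: [0.062, 3.137, 0.0]
ft_force: [0.5, -1.1, -0.5]
grip_width: 0.238
t: 18.95
ee_pos: [0.6217, 0.202, 0.1577]
orientation: [0.061, 3.138, 0.001]
ft_force: [-1.4, 0.2, 1.5]
grip_width: 0.239
t 18.95 grasp pt [0.6217 0.202  0.1517] tooly deg 87.76 tilt [ 2.8e-03  3.0e-04 -1.0e+00] F [-1.36  0.22  1.51] w 0.239
move mm (tool axes) [-15.2  -0.9  43.7]
rz 0.001067006271401422
fix rx 0.0004 ry 0.0028
```

```bash
python3 -m jog '[{"hand":0.0,"dx":-4,"dy":0,"dz":4.6,"rx":0,"ry":0.002,"rz":0},{"hand":0.0,"dx":-3.5,"dy":0,"dz":5,"rx":0,"ry":0,"rz":0},{"hand":0.0,"dx":-3,"dy":0,"dz":5.3,"rx":0,"ry":0,"rz":0}]' 25; python3 -m jog '[{"hand":0.0,"dx":-2,"dy":0,"dz":5.6,"rx":0,"ry":0,"rz":0},{"hand":0.0,"dx":-1.5,"dy":0,"dz":5.8,"rx":0,"ry":0,"rz":0}]' 25; python3 - <<'E'
from h import *
delta([.637,.2005,.108],np.radians(87.7));tilt()
p,d=r.capture('side');save('s15',cv2.resize(p[90:220,150:300],(750,560),interpolation=cv2.INTER_CUBIC))
E
```

```text
t: 19.25
ee_pos: [0.6319, 0.2016, 0.1405]
orientation: [-0.062, -3.138, -0.001]
ft_force: [-3.0, 0.3, 0.9]
grip_width: 0.24
t: 19.45
ee_pos: [0.6353, 0.2015, 0.1275]
orientation: [-0.062, -3.136, -0.0]
ft_force: [-3.1, 0.3, 1.5]
grip_width: 0.24
t 19.45 grasp pt [0.6353 0.2015 0.1215] tooly deg 87.74 tilt [-5.1e-03  4.0e-04 -1.0e+00] F [-3.06  0.25  1.53] w 0.24
move mm (tool axes) [-1.8 -0.9 13.5]
rz 0.0006887118341054293
fix rx 0.0002 ry -0.0051
```

View pics/s15.png

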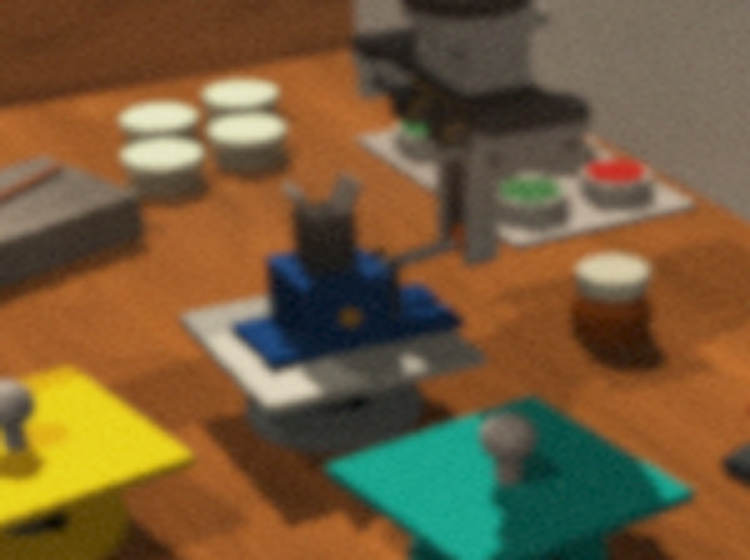

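```bash
python3 -m jog '[{"hand":0.0,"dx":0,"dy":0,"dz":4,"rx":0,"ry":-0.004,"rz":0}]' 25; python3 -m jog '[{"hand":0.0,"dx":0,"dy":0,"dz":3,"rx":0,"ry":0,"rz":0}]' 25; python3 -m jog '[{"hand":0.0,"dx":0,"dy":0,"dz":2,"rx":0,"ry":0,"rz":0}]' 25; python3 -m jog '[{"hand":0.0,"dx":0,"dy":0,"dz":2,"rx":0,"ry":0,"rz":0}]' 25; python3 - <<'E'
from h import *
delta([.637,.2005,.108],np.radians(87.7));tilt()
E
```

```text
t: 19.6
ee_pos: [0.6358, 0.2015, 0.1223]
orientation: [-0.062, -3.14, -0.0]
ft_force: [-1.9, -0.4, 1.9]
grip_width: 0.239
t: 19.7
ee_pos: [0.6359, 0.2015, 0.119]
orientation: [-0.062, -3.141, -0.0]
ft_force: [-1.3, 0.3, 1.6]
grip_width: 0.243
t: 19.8
ee_pos: [0.636, 0.2015, 0.1177]
orientation: [0.062, 3.14, 0.0]
ft_force: [-3.1, -0.8, 11.5]
grip_width: 0.241
t: 19.9
ee_pos: [0.6361, 0.2015, 0.1175]
orientation: [0.061, 3.139, 0.0]
ft_force: [-5.1, -1.0, 12.4]
grip_width: 0.239
t 19.9 grasp pt [0.6361 0.2015 0.1115] tooly deg 87.76 tilt [ 1.8e-03  3.0e-04 -1.0e+00] F [-5.09 -1.03 12.37] w 0.239
move mm (tool axes) [-0.9 -1.   3.5]
rz 0.0009843781705425319
fix rx 0.0003 ry 0.0018
```

```bash
python3 -m jog '[{"hand":0.2,"dx":0,"dy":0,"dz":0,"rx":0,"ry":0,"rz":0},{"hand":0.5,"dx":0,"dy":0,"dz":0,"rx":0,"ry":0,"rz":0},{"hand":0.55,"dx":0,"dy":0,"dz":0,"rx":0,"ry":0,"rz":0},{"hand":0.55,"dx":0,"dy":0,"dz":0,"rx":0,"ry":0,"rz":0},{"hand":0.55,"dx":0,"dy":0,"dz":-10,"rx":0,"ry":0,"rz":0},{"hand":0.55,"dx":0,"dy":0,"dz":-20,"rx":0,"ry":0,"rz":0},{"hand":0.55,"dx":0,"dy":0,"dz":-20,"rx":0,"ry":0,"rz":0},{"hand":0.55,"dx":0,"dy":0,"dz":0,"rx":0,"ry":0,"rz":0}]' 15; python3 - <<'E'
from h import *
delta([.637,.2005,.108],np.radians(87.7));tilt()
p,d=r.capture('side');np.savez('/tmp/s16.npz',p=p,d=d);save('s16',cv2.resize(p[90:220,150:300],(750,560),interpolation=cv2.INTER_CUBIC))
p,d=r.capture('wrist');save('w16',p)
E
```

```text
t: 20.7
ee_pos: [0.6386, 0.2016, 0.1711]
orientation: [0.061, 3.133, 0.001]
ft_force: [1.0, -0.5, 0.3]
grip_width: 0.549
t 20.7 grasp pt [0.6386 0.2016 0.1651] tooly deg 87.76 tilt [ 8.5e-03  7.0e-04 -1.0e+00] F [ 0.97 -0.51  0.29] w 0.549
move mm (tool axes) [ 2.  -1.2 57.1]
rz 0.000993823011381363
fix rx 0.001 ry 0.0085
```

View pics/s16.png

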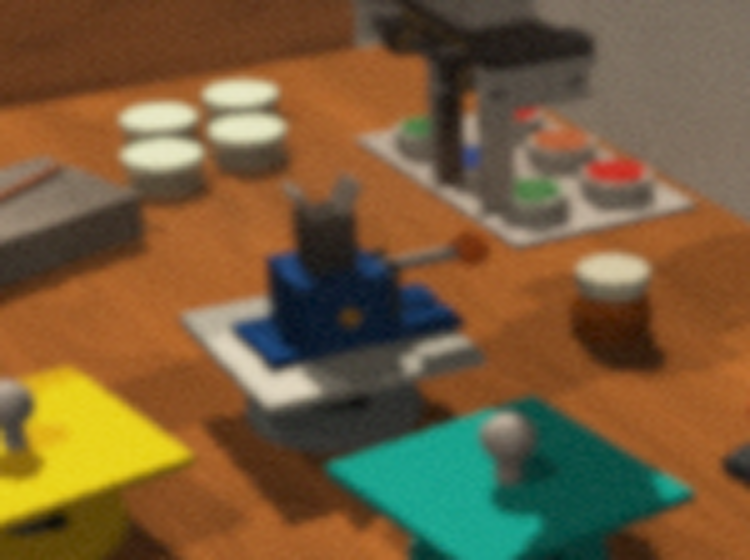

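View pics/w16.png

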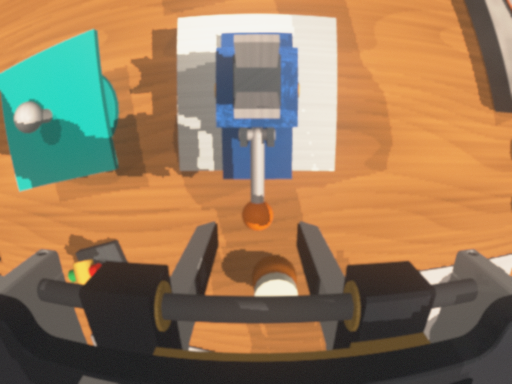

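```bash
python3 - <<'E'
from h import *
S=np.load('/tmp/s16.npz');p=S['p'].astype(int);d=S['d']
m=((p[...,0]-p[...,2]>70)&(p[...,0]-p[...,1]>55)).astype(np.uint8);k=np.zeros_like(m);k[138:156,234:254]=m[138:156,234:254]
n,l,s,cc=cv2.connectedComponentsWithStats(k);i=1+s[1:,4].argmax();print(s[i],cc[i])
w=cv2.imread('pics/w16.png')[...,::-1].astype(int);mw=((w[...,0]-w[...,2]>100)&(w[...,0]-w[...,1]>70)).astype(np.uint8);kw=np.zeros_like(mw);kw[190:235,235:285]=mw[190:235,235:285]
n,l,s2,c2=cv2.connectedComponentsWithStats(kw);j=1+s2[1:,4].argmax();print(s2[j],c2[j])
print('knob',tri(ray(r.camera_model('side'),*cc[i]),wray(*c2[j])),'wrist on z=.108',wplane(*c2[j],.108))
b=(p[...,2]-p[...,0]>35);v,u=np.nonzero(b);P=world(r.camera_model('side'),d,u,v);q=P[(P[:,0]>.45)&(P[:,0]<.65)&(P[:,1]>.15)&(P[:,1]<.27)&(P[:,2]>.066)&(P[:,2]<.08)]
print(np.median(q[q[:,0]<.515][:,2]),np.median(q[q[:,0]>.575][:,2]),cv2.minAreaRect((q[:,:2]*1000).astype(np.float32)))
E
```

```text
[234 138  20  18 237] [242.86075949 147.87763713]
[235 202  50  33 856] [259.36098131 218.10981308]
knob [0.63756896 0.20363581 0.10496689] wrist on z=.108 [0.63747821 0.2033431  0.108     ]
0.07238934918108877 0.07246172737417386 ((551.5645751953125, 200.0110321044922), (55.50413513183594, 123.16606903076172), 87.19670104980469)
```

Knob triangulates to z ≈ 0.105–0.108 (level; 0.2 rad would be 0.120), and the plate is still flat. One confirming press from above with closed fingertips.

```bash
python3 -m jog '[{"hand":0.0,"dx":2,"dy":0,"dz":0,"rx":0.001,"ry":0.008,"rz":0},{"hand":0.0,"dx":0,"dy":0,"dz":0,"rx":0,"ry":0,"rz":0},{"hand":0.0,"dx":0,"dy":0,"dz":5,"rx":0,"ry":0,"rz":0},{"hand":0.0,"dx":0,"dy":0,"dz":5,"rx":0,"ry":0,"rz":0},{"hand":0.0,"dx":0,"dy":0,"dz":3,"rx":0,"ry":0,"rz":0},{"hand":0.0,"dx":0,"dy":0,"dz":0,"rx":0,"ry":0,"rz":0},{"hand":0.0,"dx":0,"dy":0,"dz":0,"rx":0,"ry":0,"rz":0}]' 15; python3 - <<'E'
from h import *
delta([.637,.2020,.139],np.radians(87.7));tilt()
E
```

```text
t: 21.5
ee_pos: [0.632, 0.2007, 0.1488]
orientation: [-0.061, -3.127, 0.005]
ft_force: [0.4, -0.3, 0.2]
grip_width: 0.012
t 21.5 grasp pt [0.6319 0.2007 0.1428] tooly deg 87.75 tilt [-0.0138 -0.0029 -0.9999] F [ 0.39 -0.34  0.21] w 0.012
move mm (tool axes) [-5.1  1.5  3.8]
rz 0.0008760602906451966
fix rx -0.0035 ry -0.0137
```

```bash
python3 -m jog '[{"hand":0.0,"dx":-5,"dy":1,"dz":0,"rx":-0.003,"ry":-0.013,"rz":0}]' 15; python3 -m jog '[{"hand":0.0,"dx":0,"dy":0,"dz":2,"rx":0,"ry":0,"rz":0}]' 15; python3 -m jog '[{"hand":0.0,"dx":0,"dy":0,"dz":1.5,"rx":0,"ry":0,"rz":0}]' 15; python3 -m jog '[{"hand":0.0,"dx":0,"dy":0,"dz":1,"rx":0,"ry":0,"rz":0}]' 15
```

```text
t: 21.6
ee_pos: [0.6371, 0.2015, 0.1486]
orientation: [-0.062, -3.14, 0.001]
ft_force: [-0.1, -0.6, 0.4]
grip_width: 0.008
t: 21.7
ee_pos: [0.6379, 0.2016, 0.1471]
orientation: [0.062, 3.14, 0.0]
ft_force: [0.4, 0.3, 0.3]
grip_width: 0.004
t: 21.8
ee_pos: [0.6379, 0.2017, 0.1456]
orientation: [0.062, 3.139, 0.0]
ft_force: [-0.1, -0.4, 0.3]
grip_width: 0.006
t: 21.9
ee_pos: [0.6382, 0.2017, 0.145]
orientation: [0.062, 3.138, 0.0]
ft_force: [-0.8, -0.7, 4.3]
grip_width: 0.002
```

```bash
python3 -m jog '[{"hand":0.0,"dx":0,"dy":0,"dz":1.5,"rx":0,"ry":0,"rz":0}]' 15; python3 -m jog '[{"hand":0.0,"dx":0,"dy":0,"dz":1.5,"rx":0,"ry":0,"rz":0}]' 15;python3 -m jog '[{"hand":0.0,"dx":0,"dy":0,"dz":-5,"rx":0,"ry":0,"rz":0},{"hand":0.0,"dx":0,"dy":0,"dz":-20,"rx":0,"ry":0,"rz":0},{"hand":0.0,"dx":0,"dy":0,"dz":-30,"rx":0,"ry":0,"rz":0},{"hand":0.0,"dx":0,"dy":0,"dz":-30,"rx":0,"ry":0,"rz":0},{"hand":0.0,"dx":0,"dy":0,"dz":-20,"rx":0,"ry":0,"rz":0},{"hand":0.0,"dx":0,"dy":0,"dz":0,"rx":0,"ry":0,"rz":0},{"hand":0.0,"dx":0,"dy":0,"dz":0,"rx":0,"ry":0,"rz":0}]' 15; python3 - <<'E'
from h import *
p,d=r.capture('side');save('s17',cv2.resize(p[90:310,150:420],(756,588),interpolation=cv2.INTER_CUBIC))
p,d=r.capture('top');save('t17',p)
E
```

```text
t: 22.0
ee_pos: [0.6388, 0.2017, 0.1447]
orientation: [0.061, 3.136, 0.001]
ft_force: [-0.8, -0.0, 6.4]
grip_width: 0.01
t: 22.1
ee_pos: [0.6397, 0.2017, 0.1447]
orientation: [0.061, 3.134, 0.001]
ft_force: [-0.3, -0.8, 6.1]
grip_width: 0.004
t: 22.8
ee_pos: [0.6377, 0.2016, 0.2522]
orientation: [0.061, 3.137, 0.0]
ft_force: [-0.6, 0.2, 0.7]
grip_width: 0.007
```

View pics/s17.png

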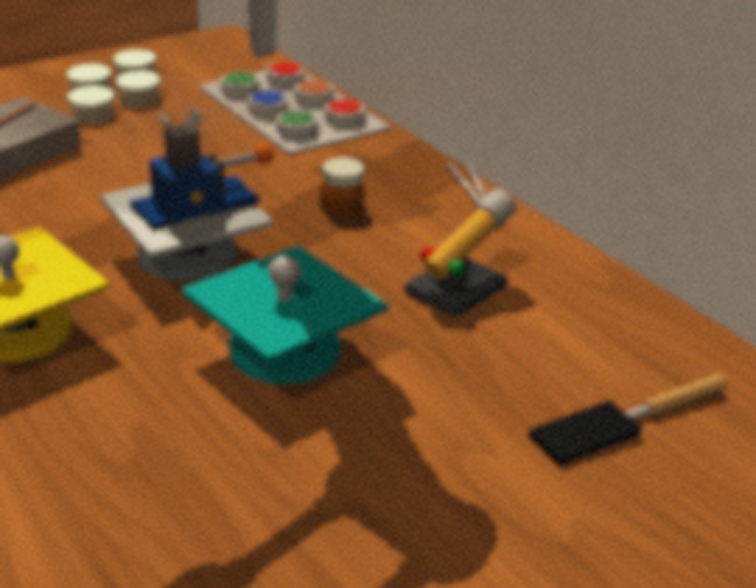

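View pics/t17.png

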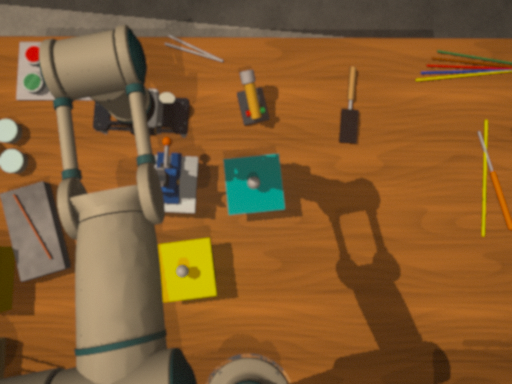

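The rest sits on the white stand's table at side crop (195,190). Its lever is level, with the knob at (263,155). The burner, jar and paddle are where they started, and the gripper is well clear, so I am handing in.

```bash
python3 -c "
from workcell import r
print(r.get_state()['t'],r.get_state()['ft_force']);print(r.close_job())"
```

```text
22.9 [ 0.5948777  -0.99322594 -0.2270932 ]
the job is handed in; nothing more can be done
None
```

The rod rest is on the steel ball of the white-grey stand, pressed home and locked. I handed the job in at 22.9 s with the gripper clear and touching nothing.

- **Lever up:** I pinched the knob and raised the lever to about 1.0 rad. Near its stop I tugged slightly too far (about 4 N). The rest tilted a little, then sat flat again when I eased off.
- **Seating:** The spring plungers met the ball about 14 mm above home. They took up to about 12 N, weight included, and then the push faded. The rest came to a firm stop with at most 16.5 N read on the wrist, sampled at the end of each 0.1 s step.
- **Flatness:** The plate top measured z ≈ 0.072 m at both rear and front. That puts the underside at 0.064 m, which matches the table height from the cameras.
- **Lever down:** I swung it down to a firm stop (about 12 N), then pressed once more from above with closed fingers (about 6 N). The fingertips stopped at z ≈ 0.120 m, which is the knob top with the lever level; unseated, it would have stopped near 0.132 m.

One check was weak: the colour mask used to locate the knob after locking also picked up some wood. It gave a knob height of 0.105 m, about 3 mm under the expected 0.108 m. I relied instead on the fingertip stop and on the lever lying parallel to the plate in the picture.

In the last pictures the burner, jar and paddle are where they started, though the arm partly hides the jar in the top view.

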